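# Load and start the deburring tumbler

### The job

Load the red tumbler: put every T-shaped weld coupon into its tub, and bring every white ceramic slug from the stock tray into the tub with the scoop (do not finger the slugs in the tray; one that has spilled elsewhere may be picked up by hand). Lay the emptied scoop back flat on its rubber mat, and once the tub is fully loaded push the recessed start button all the way down with the tip of the stylus, hold it a moment, let it spring back, and stand the stylus back in its holder. Do not touch the button with the fingers, and leave the black roll and the spray can where they are.

Things in the scene. Friction and masses are not known exactly. Their poses are not given: they have to be found in the camera images.
- tray: fixed sheet-steel stock tray, open at its -x end towards the robot (no sill). Floor 3 mm thick, 170 mm long (x from -85 to +85 mm), 130 mm wide (y) between upright side walls 42 mm high; the rear wall rises from the floor at x = +85 mm and leans back 26 degrees. Origin on the bench under the floor's centre, z up
- tumbler: fixed tumbling machine: a red square tub, 150 mm outside, open on top, rim 100 mm above the bench, walls 6 mm; on its -x (robot) side a grey control pod 74 (x) x 110 (y) x 40 mm high, centred 117 mm in -x from the tub's centre. Origin on the bench under the tub's centre, z up
- tub_floor (a point): centre of the tub's inner floor, 30 mm above the bench; the inside is 138 x 138 mm and 70 mm deep; axes as the tumbler's
- button_top (a point): centre of the top of the round black start button (diameter 20 mm), on the control pod, 25 mm to -y of the pod's middle. It is recessed 8 mm below the rim of a square grey guard collar (46 mm outside, 26 mm square bore, rim 58 mm above the bench), too narrow for fingers. It moves down with the button
- button (a joint): travel of the spring start button, 0 at rest (up) to 0.005 m fully down; it needs about 1.5 N to start moving and 4 N fully down, and springs back
- scoop: aluminium hand scoop, about 0.26 kg. Pan 106 (x) x 110 (y) mm outside, sheet 2 mm, flat floor, walls 40 mm high on both sides and at the back (-x), open at the front (+x). Behind the pan a straight wooden handle along x, 18 mm wide (y), 24 mm tall, from x = -143 to -57 mm, its middle 62 mm above the pan's underside. Origin at the centre of the pan's underside, x to the open front, z up
- scoop_mat: fixed black rubber mat, 270 (x) x 150 (y) x 3 mm, on which the scoop lives. Its origin, on the bench, is where the pan's centre belongs (the mat reaches from x = -180 to +90 mm), x the way the scoop points
- holder: fixed steel block 60 x 60 x 55 mm with a square well, 22 mm wide and 50 mm deep, in which the stylus stands. Origin on the bench under its centre
- stylus: push stylus, 60 g, standing upright in the holder: a steel tip rod 10 mm in diameter and 48 mm long, a collar 36 mm in diameter and 6 mm thick (48 to 54 mm above the tip) that rests on the holder's top, and above it a black square grip 18 x 18 mm, 60 mm tall (54 to 114 mm above the tip). Origin at the end of the tip, z towards the grip; in the holder the tip's end is 7 mm above the bench
- tape: bystander: loose black roll, 52 mm diameter, 25 mm high, on the bench between the robot and the machines
- spray: bystander: loose spray can, 54 mm diameter, 150 mm high, standing beyond the task's things
- coupon_a: welded T-shaped steel coupon: base plate 70 (x) x 46 (y) x 8 mm with an upright web 70 (x) x 8 (y) mm standing along its middle, top of the web 46 mm above the underside; about 0.25 kg, standing on its base on the bench beside the stylus holder. Origin at the centre of its underside, z up. One may be absent
- coupon_b: welded T-shaped steel coupon: base plate 70 (x) x 46 (y) x 8 mm with an upright web 70 (x) x 8 (y) mm standing along its middle, top of the web 46 mm above the underside; about 0.25 kg, standing on its base on the bench beside the stylus holder. Origin at the centre of its underside, z up. One may be absent
- slug0: white smooth glazed (slippery, friction about 0.25) ceramic tumbling slug: a pill-shaped rod 28 mm in diameter and 42 mm long over its round ends, about 35 g, lying on its side in the stock tray; it rolls. Origin at its centre, its axis is its y. Some slugs are absent in some runs
- slug1: white smooth glazed (slippery, friction about 0.25) ceramic tumbling slug: a pill-shaped rod 28 mm in diameter and 42 mm long over its round ends, about 35 g, lying on its side in the stock tray; it rolls. Origin at its centre, its axis is its y. Some slugs are absent in some runs
- slug2: white smooth glazed (slippery, friction about 0.25) ceramic tumbling slug: a pill-shaped rod 28 mm in diameter and 42 mm long over its round ends, about 35 g, lying on its side in the stock tray; it rolls. Origin at its centre, its axis is its y. Some slugs are absent in some runs
- slug3: white smooth glazed (slippery, friction about 0.25) ceramic tumbling slug: a pill-shaped rod 28 mm in diameter and 42 mm long over its round ends, about 35 g, lying on its side in the stock tray; it rolls. Origin at its centre, its axis is its y. Some slugs are absent in some runs
- slug4: white smooth glazed (slippery, friction about 0.25) ceramic tumbling slug: a pill-shaped rod 28 mm in diameter and 42 mm long over its round ends, about 35 g, lying on its side in the stock tray; it rolls. Origin at its centre, its axis is its y. Some slugs are absent in some runs
- slug5: white smooth glazed (slippery, friction about 0.25) ceramic tumbling slug: a pill-shaped rod 28 mm in diameter and 42 mm long over its round ends, about 35 g, lying on its side in the stock tray; it rolls. Origin at its centre, its axis is its y. Some slugs are absent in some runs
- slug6: white smooth glazed (slippery, friction about 0.25) ceramic tumbling slug: a pill-shaped rod 28 mm in diameter and 42 mm long over its round ends, about 35 g, lying on its side in the stock tray; it rolls. Origin at its centre, its axis is its y. Some slugs are absent in some runs
- slug7: white smooth glazed (slippery, friction about 0.25) ceramic tumbling slug: a pill-shaped rod 28 mm in diameter and 42 mm long over its round ends, about 35 g, lying on its side in the stock tray; it rolls. Origin at its centre, its axis is its y. Some slugs are absent in some runs
- slug8: white smooth glazed (slippery, friction about 0.25) ceramic tumbling slug: a pill-shaped rod 28 mm in diameter and 42 mm long over its round ends, about 35 g, lying on its side in the stock tray; it rolls. Origin at its centre, its axis is its y. Some slugs are absent in some runs
- slug9: white smooth glazed (slippery, friction about 0.25) ceramic tumbling slug: a pill-shaped rod 28 mm in diameter and 42 mm long over its round ends, about 35 g, lying on its side in the stock tray; it rolls. Origin at its centre, its axis is its y. Some slugs are absent in some runs

How it is judged:
On the way, in this order (a step that is already met when the one before it is completed fails the run):
1. at least one slug has been lifted in the held scoop (height (world z) of scoop above 0.05 m and contact force between the fingers and scoop above 1 N and ((x of slug0 in the frame of scoop between -0.055 and 0.055 m and z of slug0 in the frame of scoop between 0 and 0.07 m and distance between slug0 and scoop below 0.09 m) or (x of slug1 in the frame of scoop between -0.055 and 0.055 m and z of slug1 in the frame of scoop between 0 and 0.07 m and distance between slug1 and scoop below 0.09 m) or (x of slug2 in the frame of scoop between -0.055 and 0.055 m and z of slug2 in the frame of scoop between 0 and 0.07 m and distance between slug2 and scoop below 0.09 m) or (x of slug3 in the frame of scoop between -0.055 and 0.055 m and z of slug3 in the frame of scoop between 0 and 0.07 m and distance between slug3 and scoop below 0.09 m) or (x of slug4 in the frame of scoop between -0.055 and 0.055 m and z of slug4 in the frame of scoop between 0 and 0.07 m and distance between slug4 and scoop below 0.09 m) or (x of slug5 in the frame of scoop between -0.055 and 0.055 m and z of slug5 in the frame of scoop between 0 and 0.07 m and distance between slug5 and scoop below 0.09 m) or (x of slug6 in the frame of scoop between -0.055 and 0.055 m and z of slug6 in the frame of scoop between 0 and 0.07 m and distance between slug6 and scoop below 0.09 m) or (x of slug7 in the frame of scoop between -0.055 and 0.055 m and z of slug7 in the frame of scoop between 0 and 0.07 m and distance between slug7 and scoop below 0.09 m) or (x of slug8 in the frame of scoop between -0.055 and 0.055 m and z of slug8 in the frame of scoop between 0 and 0.07 m and distance between slug8 and scoop below 0.09 m) or (x of slug9 in the frame of scoop between -0.055 and 0.055 m and z of slug9 in the frame of scoop between 0 and 0.07 m and distance between slug9 and scoop below 0.09 m))), for 0.2 s.
2. every slug and every coupon is in the tub, at rest (horizontal distance between each of slug0, slug1, slug2, slug3, slug4, slug5, slug6, slug7, slug8, slug9, coupon_a, coupon_b and tub_floor below 0.088 m and height (world z) of slug0 between 0.026 and 0.095 m and height (world z) of slug1 between 0.026 and 0.095 m and height (world z) of slug2 between 0.026 and 0.095 m and height (world z) of slug3 between 0.026 and 0.095 m and height (world z) of slug4 between 0.026 and 0.095 m and height (world z) of slug5 between 0.026 and 0.095 m and height (world z) of slug6 between 0.026 and 0.095 m and height (world z) of slug7 between 0.026 and 0.095 m and height (world z) of slug8 between 0.026 and 0.095 m and height (world z) of slug9 between 0.026 and 0.095 m and height (world z) of coupon_a between 0.026 and 0.095 m and height (world z) of coupon_b between 0.026 and 0.095 m and linear speed of each of slug0, slug1, slug2, slug3, slug4, slug5, slug6, slug7, slug8, slug9, coupon_a, coupon_b below 0.03 m/s), for 0.2 s.
3. the start button is held fully down with the stylus (value of joint button above 0.004 m and contact force between stylus and button above 1 N), for 0.2 s.
At the end, for the whole second after the job is handed in: All slugs and coupons present lie at rest in the tub below its rim; the scoop lies flat, its pan centred within 60 mm of its mat's origin; the stylus stands in its holder within 12 mm, tip under 14 mm above the bench, tilt under 0.12 rad; the button is up (all of step 2 and horizontal distance between scoop and scoop_mat below 0.06 m and height (world z) of scoop below 0.012 m and angle between scoop's own z axis and vertical below 0.1 rad and linear speed of each of scoop, stylus below 0.02 m/s and horizontal distance between stylus and holder below 0.012 m and height (world z) of stylus below 0.014 m and angle between stylus's own z axis and vertical below 0.12 rad and value of joint button below 0.001 m); the robot touches nothing.
It fails at once if a slug in the stock tray is touched with the fingers ((contact force between the fingers and slug0 above 0.5 N and x of slug0 in the frame of tray between -0.085 and 0.105 m and y of slug0 in the frame of tray between -0.065 and 0.065 m and height (world z) of slug0 below 0.05 m) or (contact force between the fingers and slug1 above 0.5 N and x of slug1 in the frame of tray between -0.085 and 0.105 m and y of slug1 in the frame of tray between -0.065 and 0.065 m and height (world z) of slug1 below 0.05 m) or (contact force between the fingers and slug2 above 0.5 N and x of slug2 in the frame of tray between -0.085 and 0.105 m and y of slug2 in the frame of tray between -0.065 and 0.065 m and height (world z) of slug2 below 0.05 m) or (contact force between the fingers and slug3 above 0.5 N and x of slug3 in the frame of tray between -0.085 and 0.105 m and y of slug3 in the frame of tray between -0.065 and 0.065 m and height (world z) of slug3 below 0.05 m) or (contact force between the fingers and slug4 above 0.5 N and x of slug4 in the frame of tray between -0.085 and 0.105 m and y of slug4 in the frame of tray between -0.065 and 0.065 m and height (world z) of slug4 below 0.05 m) or (contact force between the fingers and slug5 above 0.5 N and x of slug5 in the frame of tray between -0.085 and 0.105 m and y of slug5 in the frame of tray between -0.065 and 0.065 m and height (world z) of slug5 below 0.05 m) or (contact force between the fingers and slug6 above 0.5 N and x of slug6 in the frame of tray between -0.085 and 0.105 m and y of slug6 in the frame of tray between -0.065 and 0.065 m and height (world z) of slug6 below 0.05 m) or (contact force between the fingers and slug7 above 0.5 N and x of slug7 in the frame of tray between -0.085 and 0.105 m and y of slug7 in the frame of tray between -0.065 and 0.065 m and height (world z) of slug7 below 0.05 m) or (contact force between the fingers and slug8 above 0.5 N and x of slug8 in the frame of tray between -0.085 and 0.105 m and y of slug8 in the frame of tray between -0.065 and 0.065 m and height (world z) of slug8 below 0.05 m) or (contact force between the fingers and slug9 above 0.5 N and x of slug9 in the frame of tray between -0.085 and 0.105 m and y of slug9 in the frame of tray between -0.065 and 0.065 m and height (world z) of slug9 below 0.05 m)).
It fails at once if the button is touched with the fingers (contact force between the fingers and button above 0.5 N).
It fails at once if the roll or the spray can is shifted or tipped over (distance of any of tape, spray from where it was at the start of the episode above 0.03 m or angle between spray's own z axis and vertical above 0.3 rad).
Of coupon_a, coupon_b only 1 to 2 are there at a start; the rules pass over those that are not, and their reading is None.
Of slug0, slug1, slug2, slug3, slug4, slug5, slug6, slug7, slug8, slug9 only 7 to 10 are there at a start; the rules pass over those that are not, and their reading is None.
At some moment in a run one of scoop, coupon_a, coupon_b may be knocked a few centimetres aside while the robot is not near it.
It also fails if it takes over 200 s, if anything falls off the work surface, if the arm or the gripper's body presses on something with over 40 N, if the wrist force passes 120 N, or if a joint passes its speed limit or range.

### The arm

A 6-joint arm with a two-finger parallel gripper is mounted at the origin on the work surface. World frame = base frame: x ahead of the robot, y to its left, z up, the work surface at z = 0. Lengths are in m, angles in rad, forces in N, time in s.
With the tool pointing down it reaches from about 0.3 to 0.775 m from the base axis. Payload 14.6 kg.
Tool frame: the origin (TCP) lies at the very end of the fingers, on their centre line; the grasp point (between the pads) lies 19 mm behind it; z points along the fingers, y is the direction in which the jaws open and shut (so a half turn about z gives the same grasp; the last joint's range is limited). The gripper opens to 94 mm and grips with 3 to 60 N. Pads are 16 mm wide; open, the fingers measure 119 mm over their backs; the gripper's body (75 mm by 177 mm) begins 78 mm behind the grasp point.
Start: joints at [-1.244, 0.3, 1.521, -0, 1.321, -0.067], TCP at [0.211, -0.508, 0.205] pointing down, gripper open.
Joint ranges: [-3.03, 3.03], [-0.79, 2.21], [0.23, 2.52], [-1.04, 4.18], [0, 3.07], [-2.55, 2.55]. Speed limits (rad/s): [2.22, 2.22, 2.57, 3.14, 3.14, 3.14].

### API

Orientations are given as [roll, pitch, yaw] about the fixed x, y, z axes, in that order (R = Rz(yaw) Ry(pitch) Rx(roll)).
In Python, from station import ctrl, eyes gives the robot as it stands.
- The arm moves only by the tool jog_arm, never from a script. Its argument "moves" is a list of rows, each a list of 3 entries, a list of its own where there are three numbers: the shift along the world's x, y, z in mm, then the turn, a rotation vector about the world's x, y, z in units of 5 degrees (1.0 is 5 degrees), then the finger opening in mm, from 0 to 94. In form: [[[tx, ty, tz], [wx, wy, wz], jaw], ...]. A call has 1 to 5 rows; each row is the pose to reach, as a shift and turn from the pose commanded when the call began; what a row does not reach only later rows make up. A row lasts 1/12 s, in which the tool goes at most 41.7 mm and 7.16 degrees, less where a joint would pass 70% of its speed; a pose out of reach is approached as far as the arm can. A call with a gripper value outside its range is refused whole. The fingers move at their own pace and stop on an object; "squeeze" is the grip in N (left out, the last holds). Time passes only in rows, so rows that repeat a pose let the fingers close. It gives the time, the measured TCP pose, the force and the opening at its end, in the units of the state.
- ctrl.get_obs(): the state, without advancing time (a new reading comes with each control period).
- eyes.camera(name): name is "scene" or "side" or "wrist"; returns a dict with "frame" (400x640x3 uint8, red, green, blue), "vertical_fov" (degrees; the focal length in pixels is half the picture's height over the tangent of half this angle, whatever the lens; pixels are square), "cx", "cy" (the principal point, pixels), "eye" and "attitude" of the camera in the world; the wrist camera has in their place "hand_eye" (4x4, takes a point from camera to tool coordinates, whose origin is the TCP and whose axes are the flange's). Camera axes: x right, y down, z forward; pixel columns grow to the right and rows downward; lengths in m; the calibration is good to about 2 mm. A picture is of the moment at which its call begins: read the wrist's pose just before it. There is no depth.
- ctrl.hand_in(): hands the job in, once; it reports no verdict.
The state is a dict: "time_s": time; "qpos": joint angles; "joint_vel": joint speeds; "tau": joint torques, N m; "ee_pos": TCP position; "eef_rot": TCP orientation; "force": force on the tool from outside, world axes, zero at the start; "moment": the same for the moment, N m; "grip_width": finger opening in m.
Only numpy, scipy, OpenCV 4.12 (cv2) and the standard library are available. Lean on these libraries where they do the work, as an engineer would, in place of code of your own. Each camera call takes 0.05 s, during which the arm holds its last target.

## Working session

There is one attempt and no reset: what is moved stays moved. The work goes in short steps, Python scripts to look and compute and a tool call to move; the robot and the scene stay as the last step left them, time stands still between calls to the robot, and variables do not carry over. Pictures are saved under pics/ and viewed, and the job is handed in when it is done.

Besides the shell and the picture viewer there is one more tool, called after "Emit:" in YAML: its name, and indented under it one key for each argument. jog_arm: Moves the arm, as the interface text tells. Its arguments: {"type":"object","properties":{"moves":{"type":"array","items":{"type":"array"}},"squeeze":{"type":"number"}},"required":["moves"]}

```bash
ls; mkdir -p pics
cat > h.py <<'E'
import numpy as np,cv2
from station import ctrl,eyes
from scipy.spatial.transform import Rotation as R
def snap(n,fn):
    o=ctrl.get_obs(); c=eyes.camera(n); cv2.imwrite('pics/'+fn,c['frame'][:,:,::-1]); c['obs']=o
    return c
def cam(c):
    f=200/np.tan(np.radians(c['vertical_fov'])/2)
    if 'hand_eye' in c:
        o=c['obs']; T=np.eye(4); T[:3,:3]=R.from_euler('xyz',o['eef_rot']).as_matrix(); T[:3,3]=o['ee_pos']
        T=T@np.array(c['hand_eye']); return f,T[:3,3],T[:3,:3]
    a=np.array(c['attitude'])
    A=a if a.shape==(3,3) else (R.from_euler('xyz',a).as_matrix())
    return f,np.array(c['eye']),A
def ray(c,u,v):
    f,e,A=cam(c); d=A@np.array([(u-c['cx'])/f,(v-c['cy'])/f,1]); return e,d
def onz(c,u,v,z):
    e,d=ray(c,u,v); return e+d*(z-e[2])/d[2]
def proj(c,p):
    f,e,A=cam(c); q=A.T@(np.array(p)-e); return np.array([c['cx']+f*q[0]/q[2],c['cy']+f*q[1]/q[2]])
E
python3 - <<'E'
from h import *
for n in ['scene','side','wrist']:
    c=snap(n,n+'0.png'); print(n,{k:v for k,v in c.items() if k not in('frame','obs')})
print(c['obs'])
E
```

```text
pics
scene {'vertical_fov': 56.32510413972877, 'cx': 321.82779123803226, 'cy': 209.89465470815318, 'eye': array([ 1.30631895, -0.18912512,  0.71069014]), 'attitude': array([-2.26164455, -0.01563187,  1.33118119])}
side {'vertical_fov': 44.76051171022208, 'cx': 321.0234831320285, 'cy': 199.94962395842015, 'eye': array([0.30966203, 0.86754187, 0.91263945]), 'attitude': array([-2.32931283,  0.01578658, -2.86302596])}
wrist {'vertical_fov': 65.43525988012267, 'cx': 320.86532643909527, 'cy': 198.17217030344273, 'hand_eye': array([[ 1.11601126e-04, -9.69801085e-01, -2.43897199e-01,
         7.05076323e-02],
       [ 9.99999660e-01, -9.11866503e-05,  8.20157020e-04,
         1.68786674e-04],
       [-8.17629336e-04, -2.43897208e-01,  9.69800744e-01,
        -1.79355565e-01],
       [ 0.00000000e+00,  0.00000000e+00,  0.00000000e+00,
         1.00000000e+00]])}
{'time_s': 0.1, 'qpos': array([-1.24359005e+00,  3.00408331e-01,  1.52147766e+00,  4.22004030e-06,
        1.32073660e+00, -6.66089113e-02]), 'joint_vel': array([ 0.0010608 , -0.00240444, -0.00065474,  0.00063059, -0.00022989,
        0.00065177]), 'tau': array([ 6.03462704e-04, -5.32650483e+01, -3.53286517e+01,  7.09840260e-02,
        2.34751002e-02, -7.21337938e-05]), 'ee_pos': array([ 0.21096308, -0.50768426,  0.20496452]), 'eef_rot': array([-3.14056527e+00, -7.26313969e-05,  3.93814108e-01]), 'force': array([-0.38855168,  0.2999322 , -0.71618871]), 'moment': array([-0.02578262,  0.03813239, -0.00270149]), 'grip_width': 0.09398419945558503}
```

View pics/scene0.png

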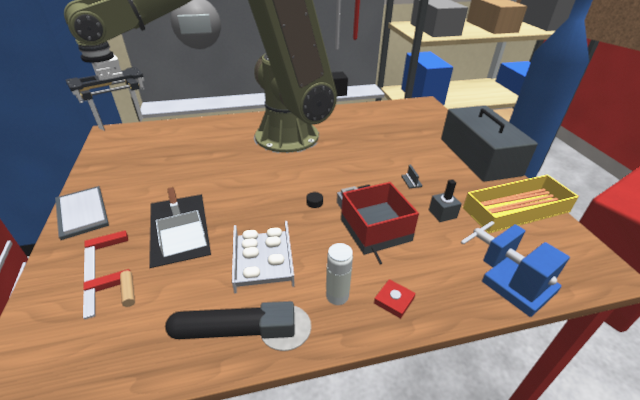

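View pics/side0.png

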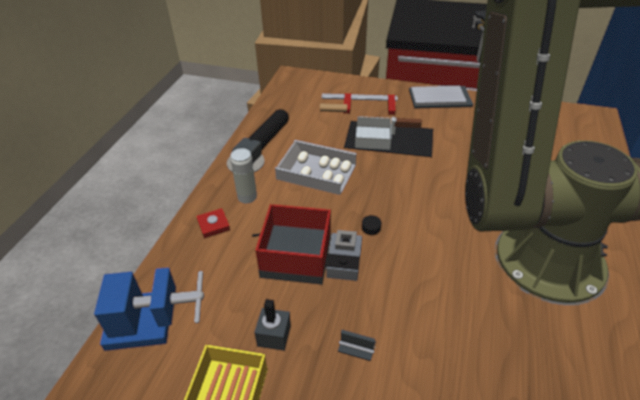

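View pics/wrist0.png

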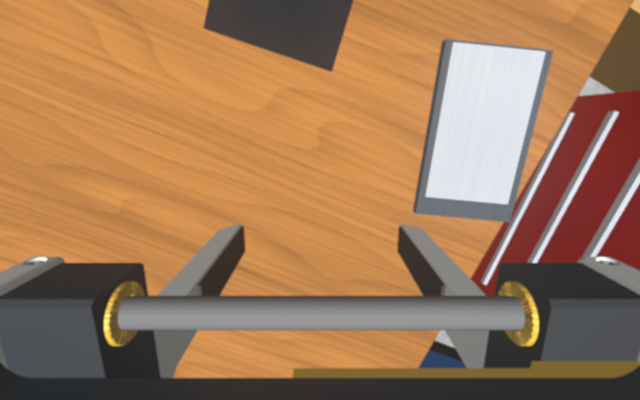

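Run:
```python
import cv2
a=cv2.imread('pics/scene0.png');b=cv2.imread('pics/side0.png')
cv2.imwrite('pics/s1.png',cv2.resize(a[170:300,140:310],None,fx=4.5,fy=4.5,interpolation=cv2.INTER_CUBIC))
cv2.imwrite('pics/s2.png',cv2.resize(a[150:270,300:480],None,fx=4.4,fy=4.4,interpolation=cv2.INTER_CUBIC))
cv2.imwrite('pics/d1.png',cv2.resize(b[100:210,260:450],None,fx=4.2,fy=4.2,interpolation=cv2.INTER_CUBIC))
cv2.imwrite('pics/d2.png',cv2.resize(b[200:370,240:400],None,fx=3.5,fy=3.5,interpolation=cv2.INTER_CUBIC))
```

```text
(no output)
```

View pics/s1.png

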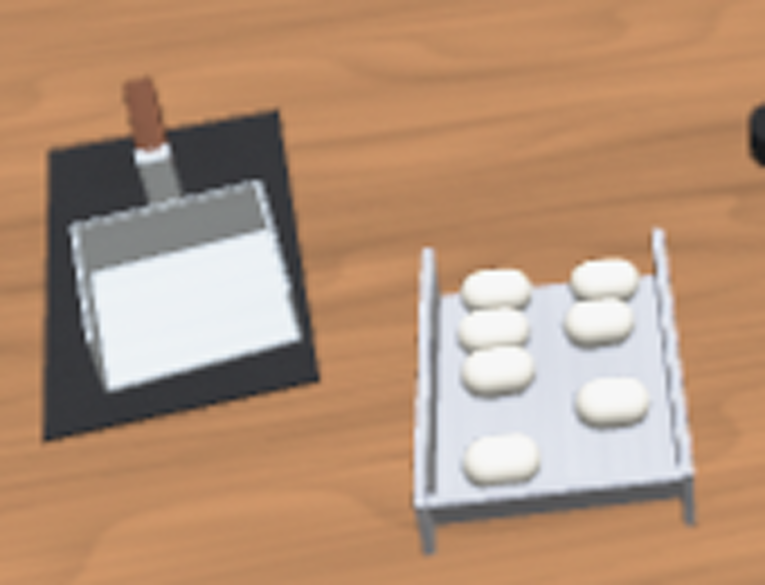

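View pics/s2.png

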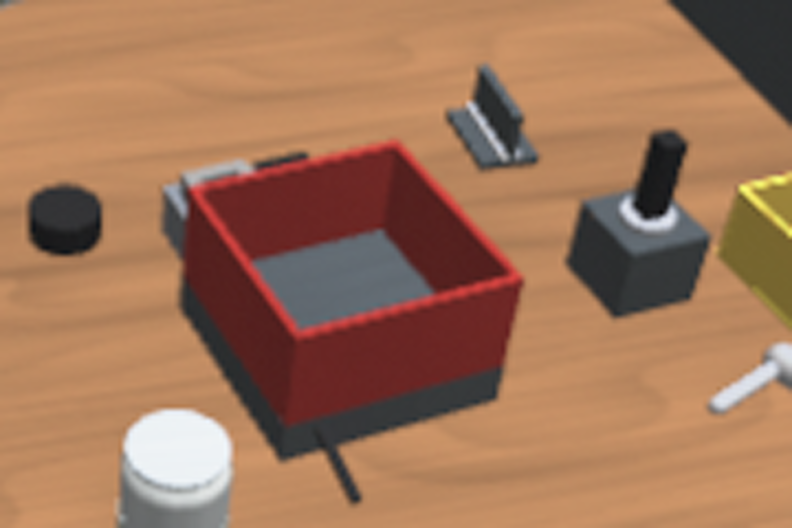

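View pics/d1.png

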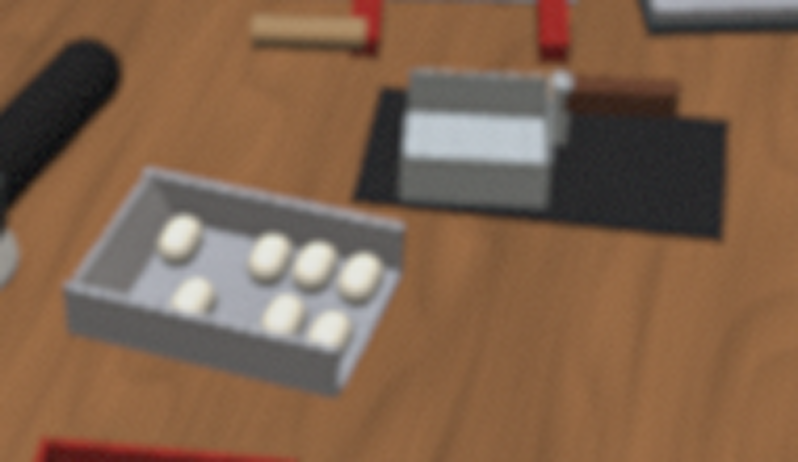

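View pics/d2.png

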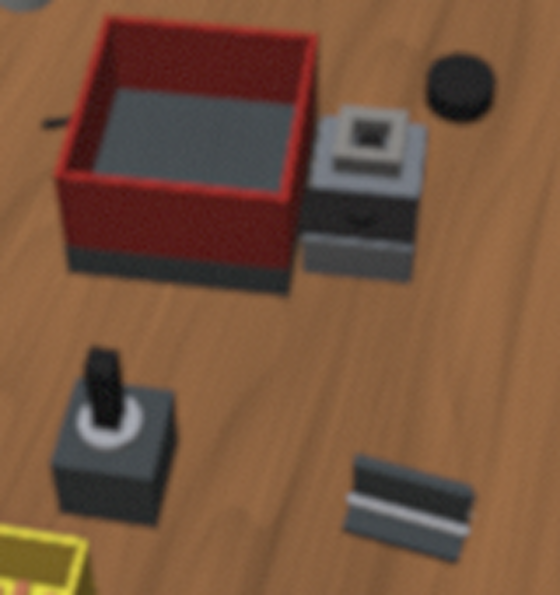

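```bash
cat > m.py <<'E'
from h import *
import pickle
def full(crop,pt):
    s,x,y={'s1':(4.5,140,170),'s2':(4.4,300,150),'d1':(4.2,260,100),'d2':(3.5,240,200)}[crop]
    return (pt[0]+.5)/s+x-.5,(pt[1]+.5)/s+y-.5
E
python3 - <<'E'
from m import *
S=snap('scene','x.png');D=snap('side','y.png')
C={'s1':S,'s2':S,'d1':D,'d2':D}
def P(name,crop,z,*pts):
    q=[onz(C[crop],*full(crop,p),z)[:2]*1000 for p in pts]
    print(name,crop,*[np.round(a,1) for a in q],'mean',np.round(np.mean(q,0),1)); return q
def ang(a,b): d=b-a; return np.degrees(np.arctan2(d[1],d[0])),np.linalg.norm(d)
def chain(q):
    print('   ',[tuple(np.round(ang(q[i],q[(i+1)%len(q)]),1)) for i in range(len(q))])
chain(P('mat','s1',.003,(278,112),(320,380),(43,440),(50,150)))
chain(P('mat','d1',.003,(382,90),(727,122),(720,238),(357,200)))
chain(P('pan floor front','s1',.005,(300,342),(105,390)))
chain(P('pan rim back','s1',.043,(262,183),(70,225)))
chain(P('pan rim','d1',.043,(412,70),(553,75)))
chain(P('pan near bottom','d1',.003,(400,200),(548,208)))
chain(P('handle top','s1',.077,(140,78),(150,150)))
chain(P('handle top','d1',.077,(675,82),(575,78)))
chain(P('tray wall open tops','s1',.042,(428,252),(658,232)))
chain(P('tray floor open','s1',.003,(443,297),(652,275)))
chain(P('tray floor rear','s1',.003,(430,495),(690,478)))
chain(P('tray floor+y wall bot outer','d1',0.0,(70,335),(338,393)))
chain(P('tray wall open tops','d1',.042,(403,228),(340,352)))
P('slugs','s1',.017,(496,291),(494,330),(498,371),(502,459),(604,281),(599,323),(612,402))
P('slugs','d1',.017,(360,276),(315,264),(270,257),(180,238),(329,330),(285,315),(192,297))
chain(P('tub rim','s2',.1,(190,190),(396,145),(520,275),(297,332)))
chain(P('tub rim','d2',.1,(108,18),(317,36),(297,200),(60,178)))
chain(P('collar','d2',.058,(340,107),(410,112),(403,166),(334,163)))
chain(P('bore','d2',.058,(352,120),(392,124),(387,148),(350,146)))
chain(P('holder top','s2',.055,(585,203),(645,190),(708,238),(625,262)))
chain(P('holder top','d2',.055,(80,380),(175,393),(158,468),(58,452)))
P('sty collar','s2',.061,(649,212)); P('sty collar','d2',.061,(109,420))
P('sty top','s2',.121,(668,140)); P('sty top','d2',.121,(103,352))
chain(P('coupon web top','s2',.046,(484,66),(520,125)))
chain(P('coupon web top','d2',.046,(356,458),(473,490)))
chain(P('coupon base near','d2',.008,(346,527),(458,558)))
chain(P('coupon base','s2',.008,(447,113),(483,165),(537,157)))
P('tape','s2',.025,(65,205));P('tape','d2',.025,(461,82))
E
```

```text
mat s1 [ 322.6 -322.2] [ 588.5 -298. ] [ 601.1 -446.8] [ 332.8 -469.6] mean [ 461.2 -384.2]
    [(np.float64(5.2), np.float64(266.9)), (np.float64(-85.2), np.float64(149.3)), (np.float64(-175.1), np.float64(269.3)), (np.float64(93.9), np.float64(147.8))]
mat d1 [ 597.3 -438.5] [ 333.2 -463.2] [ 321.7 -319.3] [ 582.2 -296.6] mean [ 458.6 -379.4]
    [(np.float64(-174.7), np.float64(265.3)), (np.float64(94.6), np.float64(144.3)), (np.float64(5.0), np.float64(261.5)), (np.float64(-83.9), np.float64(142.7))]
pan floor front s1 [ 556.6 -308.6] [ 571.4 -416.1] mean [ 564.  -362.4]
    [(np.float64(-82.1), np.float64(108.5)), (np.float64(97.9), np.float64(108.5))]
pan rim back s1 [ 450.3 -324. ] [ 465.8 -434.8] mean [ 458.1 -379.4]
    [(np.float64(-82.0), np.float64(111.8)), (np.float64(98.0), np.float64(111.8))]
pan rim d1 [ 568.9 -412.6] [ 465.  -432.7] mean [ 516.9 -422.7]
    [(np.float64(-169.0), np.float64(105.9)), (np.float64(11.0), np.float64(105.9))]
pan near bottom d1 [ 551.8 -304.6] [ 445.9 -322.7] mean [ 498.8 -313.6]
    [(np.float64(-170.3), np.float64(107.4)), (np.float64(9.
[... 3081 characters left out ...]
3.6 349.7] [441.2 342.8] mean [402.4 346.2]
    [(np.float64(-5.1), np.float64(77.9)), (np.float64(174.9), np.float64(77.9))]
coupon web top d2 [429.2 349.8] [360.2 352.1] mean [394.7 351. ]
    [(np.float64(178.1), np.float64(69.1)), (np.float64(-1.9), np.float64(69.1))]
coupon base near d2 [428.9 372.8] [362.1 374.6] mean [395.5 373.7]
    [(np.float64(178.5), np.float64(66.8)), (np.float64(-1.5), np.float64(66.8))]
coupon base s2 [364.9 325.5] [433.3 324.6] [432.6 367.7] mean [410.3 339.3]
    [(np.float64(-0.7), np.float64(68.4)), (np.float64(90.8), np.float64(43.1)), (np.float64(-148.1), np.float64(79.8))]
tape s2 [435.3  11.6] mean [435.3  11.6]
tape d2 [434.6  19.4] mean [434.6  19.4]
```

Emit:
jog_arm:
  moves:
    - [[24, 32, 20], [0, 0, 1.4], 94]
    - [[48, 64, 40], [0, 0, 2.8], 94]
    - [[72, 96, 40], [0, 0, 4.2], 94]
    - [[96, 128, 40], [0, 0, 5.6], 94]
    - [[120, 160, 40], [0, 0, 7], 94]

```text
time_s: 0.67
ee_pos: [0.3314, -0.3467, 0.2458]
eef_rot: [3.141, 0.0, 1.01]
force: [0.7, -1.0, -0.8]
grip_width: 0.0941
```

Emit:
jog_arm:
  moves:
    - [[24, 32, 0], [0, 0, 1.4], 94]
    - [[48, 64, 0], [0, 0, 2.8], 94]
    - [[72, 96, 0], [0, 0, 4.2], 94]
    - [[90, 132, 0], [0, 0, 5.6], 94]
    - [[100, 172, 0], [0, 0, 7], 94]

```text
time_s: 1.08
ee_pos: [0.4318, -0.1747, 0.2452]
eef_rot: [-3.141, -0.0, 1.622]
force: [0.8, 0.7, 0.4]
grip_width: 0.0938
```

Emit:
jog_arm:
  moves:
    - [[0, 40, 0], [0, 0, 1.4], 94]
    - [[0, 80, 0], [0, 0, 2.8], 94]
    - [[0, 120, 0], [0, 0, 4.2], 94]
    - [[0, 160, 0], [0, 0, 5.6], 94]
    - [[0, 200, 0], [0, 0, 7], 94]

```text
time_s: 1.5
ee_pos: [0.4302, 0.0256, 0.2456]
eef_rot: [3.141, 0.0, 2.232]
force: [0.7, -0.1, 0.6]
grip_width: 0.0939
```

Emit:
jog_arm:
  moves:
    - [[0, 40, 0], [0, 0, 1.4], 94]
    - [[0, 80, 0], [0, 0, 2.8], 94]
    - [[-10, 120, 0], [0, 0, 4.2], 94]
    - [[-20, 160, 0], [0, 0, 5.6], 94]
    - [[-30, 200, 0], [0, 0, 7], 94]

```text
time_s: 1.92
ee_pos: [0.3998, 0.2256, 0.2455]
eef_rot: [3.141, 0.0, 2.843]
force: [0.9, -0.1, 0.8]
grip_width: 0.0942
```

Emit:
jog_arm:
  moves:
    - [[0, 40, -10], [0, 0, 1.4], 94]
    - [[0, 80, -20], [0, 0, 2.8], 94]
    - [[0, 110, -40], [0, 0, 3.12], 94]
    - [[0, 124, -40], [0, 0, 3.12], 94]
    - [[0, 124, -40], [0, 0, 3.12], 94]

```text
time_s: 2.33
ee_pos: [0.3998, 0.3497, 0.2039]
eef_rot: [-3.14, -0.002, 3.112]
force: [-0.1, -0.2, 0.2]
grip_width: 0.0941
```

Run:
```python
from h import *
c=snap('wrist','w1.png');print(c['obs']['ee_pos'],c['obs']['eef_rot'],c['obs']['qpos'])
print(proj(c,c['obs']['ee_pos']))
```

```text
[0.39976301 0.34969386 0.20393339] [-3.14020296e+00 -2.07678912e-03  3.11235728e+00] [ 6.49611762e-01  2.60612839e-01  1.57478341e+00  2.30273010e-04
  1.30868535e+00 -8.92010579e-01]
[321.31648676 238.07959826]
```

View pics/w1.png

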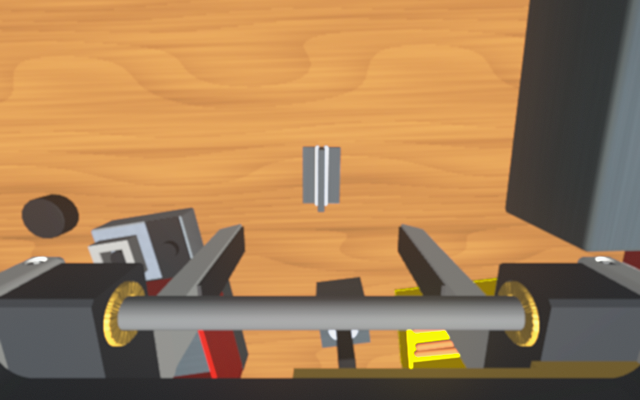

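Run:
```python
from h import *
c=snap('wrist','w2.png')
g=cv2.resize(c['frame'][130:230,270:380],None,fx=5,fy=5,interpolation=cv2.INTER_CUBIC);cv2.imwrite('pics/w2c.png',g[:,:,::-1])
for z,ps in ((.008,[(303,147),(340,147),(340,203),(303,204)]),(.046,[(321.5,147),(321,211)])):
    q=[onz(c,*p,z)*1000 for p in ps]; print(np.round(q,1).tolist(),np.mean(q,0))
```

```text
[[360.5, 327.5, 8.0], [361.8, 371.8, 8.0], [431.2, 370.7, 8.0], [431.1, 324.4, 8.0]] [396.15809029 348.58707933   8.        ]
[[358.0, 349.7, 46.0], [429.7, 347.0, 46.0]] [393.87238437 348.36931908  46.        ]
```

View pics/w2c.png

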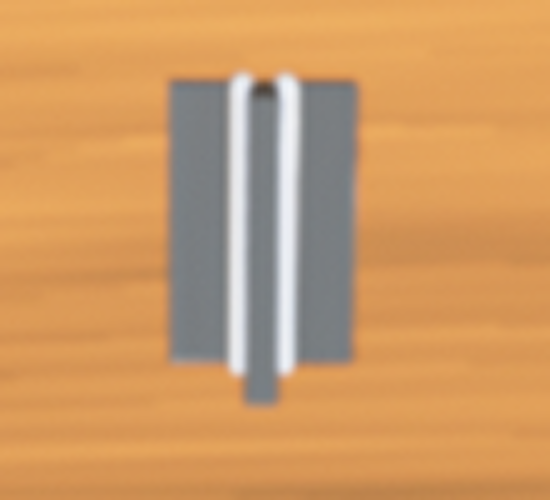

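Emit:
jog_arm:
  moves:
    - [[-4, -1, -41], [0, 0, 0], 50]
    - [[-4, -1, -82], [0, 0, 0], 50]
    - [[-4, -1, -123], [0, 0, 0], 50]
    - [[-4, -1, -160], [0, 0, 0], 50]
    - [[-4, -1, -187], [0, 0, 0], 50]
  squeeze: 40

```text
time_s: 2.85
ee_pos: [0.3965, 0.3448, 0.0165]
eef_rot: [-3.141, -0.001, 3.108]
force: [0.8, -0.2, -0.5]
grip_width: 0.0644
```

Emit:
jog_arm:
  moves:
    - [[0, 0, 0], [0, 0, 0], 40]
    - [[0, 0, 0], [0, 0, 0], 0]
    - [[0, 0, 0], [0, 0, 0], 0]
    - [[0, 0, 0], [0, 0, 0], 0]
    - [[0, 0, 0], [0, 0, 0], 0]

```text
time_s: 3.27
ee_pos: [0.3976, 0.3471, 0.0204]
eef_rot: [3.14, 0.003, 3.109]
force: [0.2, -0.5, 0.2]
grip_width: 0.0307
```

Emit:
jog_arm:
  moves:
    - [[0, 0, 0], [0, 0, 0], 0]
    - [[0, 0, 0], [0, 0, 0], 0]
    - [[0, 0, 20], [0, 0, 0], 0]
    - [[0, 0, 60], [0, 0, 0], 0]
    - [[0, 0, 100], [0, 0, 0], 0]

```text
time_s: 3.68
ee_pos: [0.396, 0.3462, 0.1191]
eef_rot: [-3.14, -0.002, 3.11]
force: [0.9, 0.1, -0.6]
grip_width: 0.0012
```

Emit:
jog_arm:
  moves:
    - [[0, 0, 40], [0, 0, 0], 50]
    - [[0, 0, 85], [0, 0, 0], 50]
    - [[0, 0, 85], [0, 0, 0], 50]
    - [[0, 0, 85], [0, 0, 0], 50]

```text
time_s: 4.02
ee_pos: [0.3974, 0.3473, 0.2061]
eef_rot: [3.138, 0.004, 3.11]
force: [0.9, -0.6, -0.8]
grip_width: 0.0237
```

Run:
```python
from h import *
c=snap('wrist','w3.png');print(c['obs']['ee_pos'],c['obs']['eef_rot'],c['obs']['grip_width'])
```

```text
[0.39738998 0.34725074 0.20611218] [3.13836308 0.00401724 3.10963246] 0.023707198700194873
```

View pics/w3.png

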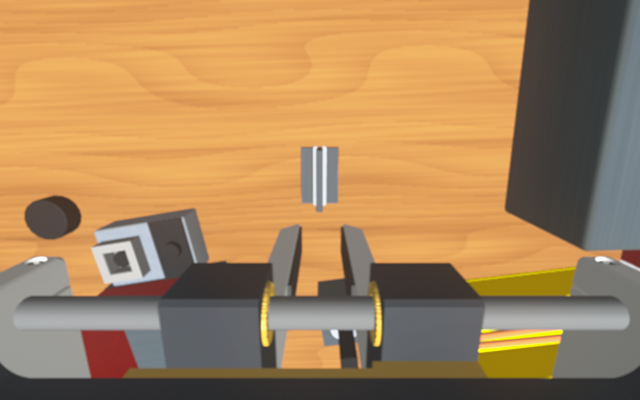

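Emit:
jog_arm:
  moves:
    - [[0, 0, -41], [0, 0, 0], 40]
    - [[0, 0, -82], [0, 0, 0], 40]
    - [[0, 0, -123], [0, 0, 0], 40]
    - [[0, 0, -160], [0, 0, 0], 40]
    - [[0, 0, -185], [0, 0, 0], 40]
  squeeze: 40

```text
time_s: 4.48
ee_pos: [0.3944, 0.3449, 0.0133]
eef_rot: [-3.138, -0.005, 3.109]
force: [-0.4, -0.4, 0.3]
grip_width: 0.0399
```

Emit:
jog_arm:
  moves:
    - [[0, 0, 0], [0, 0, 0], 0]
    - [[0, 0, 0], [0, 0, 0], 0]
    - [[0, 0, 0], [0, 0, 0], 0]
    - [[0, 0, 0], [0, 0, 0], 0]
    - [[0, 0, 0], [0, 0, 0], 0]

```text
time_s: 4.9
ee_pos: [0.3973, 0.3471, 0.0199]
eef_rot: [3.14, 0.002, 3.11]
force: [0.4, -6.6, 4.3]
grip_width: 0.0099
```

Emit:
jog_arm:
  moves:
    - [[0, 0, 0], [0, 0, 0], 0]
    - [[0, 0, 0], [0, 0, 0], 0]

```text
time_s: 5.07
ee_pos: [0.3973, 0.3471, 0.0199]
eef_rot: [3.14, 0.002, 3.11]
force: [-2.1, -1.7, 7.9]
grip_width: 0.0076
```

Emit:
jog_arm:
  moves:
    - [[0, 0, 30], [0, 0, 0], 0]
    - [[0, 0, 65], [0, 0, 0], 0]
    - [[0, 0, 105], [0, 0, 0], 0]
    - [[0, 0, 135], [0, 0, 0], 0]
    - [[10, -10, 150], [0, 0, 0], 0]

```text
time_s: 5.48
ee_pos: [0.4066, 0.3382, 0.1732]
eef_rot: [3.138, 0.004, 3.111]
force: [0.5, -0.1, -2.4]
grip_width: 0.0078
```

Emit:
jog_arm:
  moves:
    - [[30, -25, 0], [0, 0, 0.5], 0]
    - [[60, -50, 0], [0, 0, 1], 0]
    - [[90, -75, 0], [0, 0, 1.5], 0]
    - [[120, -98, 0], [0, 0, 2], 0]
    - [[150, -122, 0], [0, 0, 2], 0]

```text
time_s: 5.9
ee_pos: [0.5578, 0.2133, 0.169]
eef_rot: [3.141, 0.001, -2.996]
force: [-0.2, 1.6, -2.9]
grip_width: 0.0078
```

Emit:
jog_arm:
  moves:
    - [[24, -18, 0], [0, 0, 0], 0]
    - [[34, -25, 0], [0, 0, 0], 0]
    - [[34, -25, 0], [0, 0, 0], 0]
    - [[34, -25, 0], [0, 0, 0], 0]

```text
time_s: 6.23
ee_pos: [0.5903, 0.1898, 0.1683]
eef_rot: [3.141, -0.001, -3.0]
force: [-0.3, -0.2, -2.6]
grip_width: 0.0076
```

Run:
```python
from h import *
c=snap('wrist','w4.png');print(c['obs']['ee_pos'],c['obs']['eef_rot'],c['obs']['grip_width'])
c=snap('side','w4s.png')
```

```text
[0.59029418 0.18977079 0.16829831] [ 3.14142544e+00 -6.36530699e-04 -2.99979918e+00] 0.007644180494798492
```

View pics/w4.png

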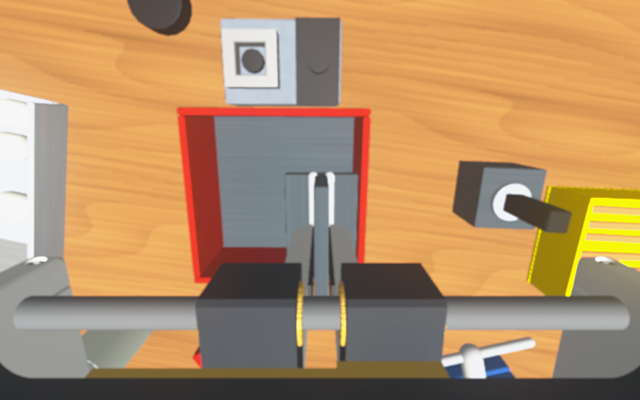

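View pics/w4s.png

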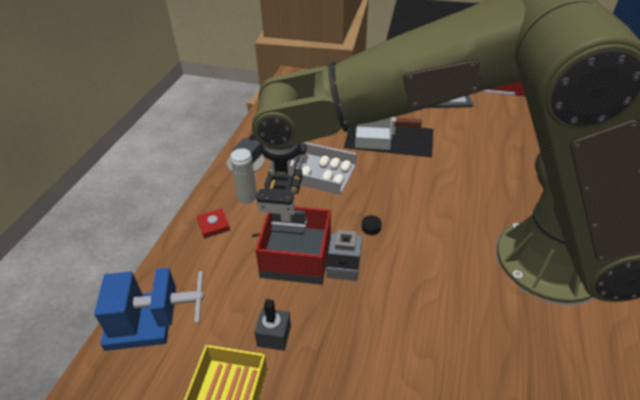

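Run:
```python
from h import *
c=snap('wrist','w4b.png')
def q(z,*ps): print(z,[np.round(onz(c,*p,z)[:2]*1000,1).tolist() for p in ps])
q(.1,(179,109),(370,109),(195,282))
q(.05,(252,61)); q(.058,(224,34),(277,29),(278,85),(225,88))
q(.061,(513,203))
q(.121,(563,219))
q(.137,(286,173),(357,173),)
e=cv2.resize(c['frame'][0:120,170:390],None,fx=3.5,fy=3.5,interpolation=cv2.INTER_CUBIC);cv2.imwrite('pics/w4c.png',e[:,:,::-1])
```

```text
0.1 [[527.7, 71.5], [506.7, 216.3], [673.1, 90.3]]
0.05 [[478.6, 112.4]]
0.058 [[461.9, 88.8], [451.7, 132.9], [496.0, 138.6], [505.2, 92.6]]
0.061 [[570.0, 372.6]]
0.121 [[566.3, 373.9]]
0.137 [[558.5, 161.7], [551.5, 209.8]]
```

View pics/w4c.png

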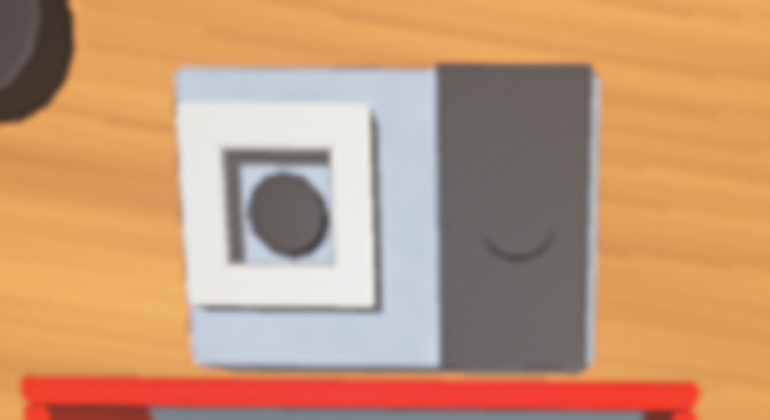

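Emit:
jog_arm:
  moves:
    - [[0, 2, -35], [0, 0, 0], 0]
    - [[0, 2, -70], [0, 0, 0], 0]
    - [[0, 2, -100], [0, 0, 0], 0]
    - [[0, 2, -115], [0, 0, 0], 0]
    - [[0, 2, -116], [0, 0, 0], 0]

```text
time_s: 6.8
ee_pos: [0.589, 0.1924, 0.0501]
eef_rot: [-3.141, -0.003, -2.998]
force: [-0.1, 0.4, -1.8]
grip_width: 0.0079
```

Emit:
jog_arm:
  moves:
    - [[0, 0, 0], [0, 0, 0], 0]
    - [[0, 0, -2], [0, 0, 0], 0]
    - [[0, 0, -2], [0, 0, 0], 20]
    - [[0, 0, -2], [0, 0, 0], 20]
    - [[0, 0, -2], [0, 0, 0], 20]

```text
time_s: 7.22
ee_pos: [0.591, 0.1919, 0.0513]
eef_rot: [3.141, 0.001, -2.999]
force: [-0.2, 0.0, -0.5]
grip_width: 0.0195
```

Emit:
jog_arm:
  moves:
    - [[0, 0, 0], [0, 0, 0], 20]
    - [[0, 0, 40], [0, 0, 0], 20]
    - [[0, 0, 80], [0, 0, 0], 20]
    - [[0, 0, 120], [0, 0, 0], 40]
    - [[0, 0, 150], [0, 0, 0], 40]

```text
time_s: 7.63
ee_pos: [0.5911, 0.1918, 0.2044]
eef_rot: [3.141, 0.003, -2.999]
force: [0.8, -0.4, -0.6]
grip_width: 0.0299
```

Run:
```python
from h import *
c=snap('wrist','w5.png');print(c['obs']['ee_pos'],c['obs']['eef_rot'],c['obs']['grip_width'])
```

```text
[0.59105049 0.19175713 0.20443594] [ 3.14119306  0.00327926 -2.99918762] 0.029850753771068852
```

View pics/w5.png

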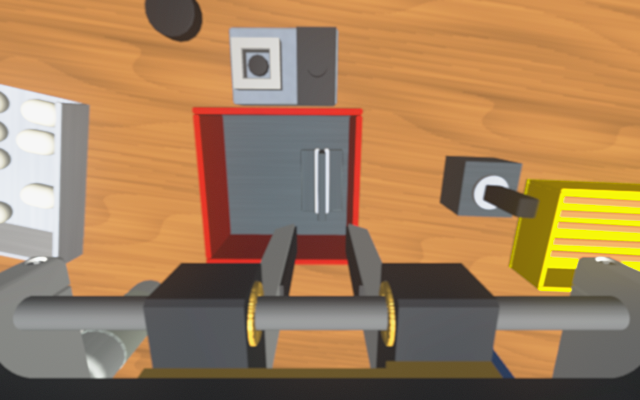

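Emit:
jog_arm:
  moves:
    - [[-12, -20, 20], [0, 0, -1.4], 60]
    - [[-24, -45, 40], [0, 0, -2.8], 80]
    - [[-36, -70, 40], [0, 0, -4.2], 80]
    - [[-48, -95, 40], [0, 0, -5.6], 80]
    - [[-60, -120, 40], [0, 0, -7], 80]

```text
time_s: 8.1
ee_pos: [0.53, 0.0707, 0.2407]
eef_rot: [3.141, 0.001, 2.667]
force: [0.3, 0.5, -0.9]
grip_width: 0.0673
```

Emit:
jog_arm:
  moves:
    - [[-8, -25, 0], [0, 0, -1.4], 80]
    - [[-16, -50, 0], [0, 0, -2.8], 80]
    - [[-24, -75, 0], [0, 0, -4.2], 80]
    - [[-32, -100, 0], [0, 0, -5.6], 80]
    - [[-40, -125, 0], [0, 0, -7], 80]

```text
time_s: 8.52
ee_pos: [0.4901, -0.0545, 0.2406]
eef_rot: [3.141, 0.0, 2.056]
force: [0.6, 1.3, 0.8]
grip_width: 0.0799
```

Emit:
jog_arm:
  moves:
    - [[-8, -25, 0], [0, 0, -1.4], 80]
    - [[-16, -50, 0], [0, 0, -2.8], 80]
    - [[-24, -75, 0], [0, 0, -4.2], 80]
    - [[-32, -100, 0], [0, 0, -5.6], 80]
    - [[-40, -125, 0], [0, 0, -7], 80]

```text
time_s: 8.93
ee_pos: [0.4501, -0.1795, 0.2405]
eef_rot: [3.141, 0.0, 1.445]
force: [-0.3, -0.9, 0.5]
grip_width: 0.0802
```

Emit:
jog_arm:
  moves:
    - [[0, -25, 0], [0, 0, -1.4], 80]
    - [[0, -50, 0], [0, 0, -2.8], 80]
    - [[0, -75, 0], [0, 0, -4.2], 80]
    - [[0, -100, 0], [0, 0, -5.6], 80]
    - [[0, -125, 0], [0, 0, -7], 80]

```text
time_s: 9.35
ee_pos: [0.4505, -0.3046, 0.2405]
eef_rot: [3.141, -0.0, 0.834]
force: [0.2, -0.1, -0.6]
grip_width: 0.0802
```

Emit:
jog_arm:
  moves:
    - [[-4, -25, 0], [0, 0, -1.4], 80]
    - [[-8, -45, 0], [0, 0, -2.8], 80]
    - [[-14, -75, 0], [0, 0, -4.2], 80]
    - [[-14, -76, 0], [0, 0, -5.6], 80]
    - [[-14, -76, 0], [0, 0, -6.4], 80]

```text
time_s: 9.77
ee_pos: [0.4361, -0.3807, 0.24]
eef_rot: [-3.141, 0.0, 0.273]
force: [0.1, 0.5, 0.8]
grip_width: 0.0806
```

Run:
```python
from h import *
c=snap('wrist','w6.png');print(c['obs']['ee_pos'],c['obs']['eef_rot'],c['obs']['qpos'])
```

```text
[ 0.43605122 -0.38071836  0.23995444] [-3.14126671e+00  2.18038771e-04  2.73101655e-01] [-7.81011298e-01  3.41812266e-01  1.38576343e+00 -2.89119719e-05
  1.41440806e+00  5.16687918e-01]
```

View pics/w6.png

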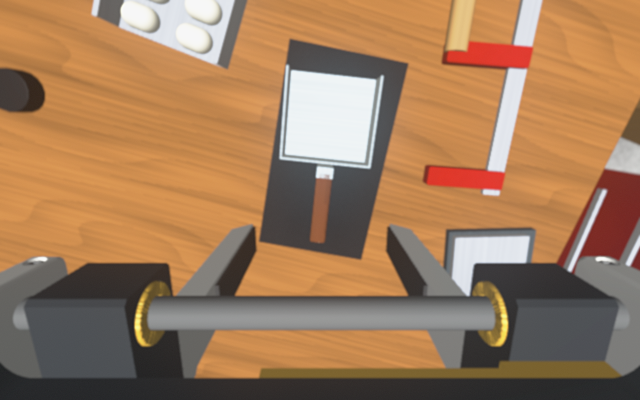

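Run:
```python
from h import *
c=snap('wrist','w7.png')
def q(z,*ps):
    r=[onz(c,*p,z)[:2]*1000 for p in ps]; d=r[1]-r[0]; print(z,np.round(r,1).tolist(),np.degrees(np.arctan2(d[1],d[0])),np.linalg.norm(d))
q(.077,(317,243),(324,179)); q(.043,(281,161),(287,66)); q(.043,(371,167),(382,77)); q(.003,(260,241),(290,40));q(.003,(361,258),(407,65))
e=cv2.resize(c['frame'][150:260,250:400],None,fx=5,fy=5,interpolation=cv2.INTER_CUBIC);cv2.imwrite('pics/w7c.png',e[:,:,::-1])
```

```text
0.077 [[367.8, -394.8], [443.6, -382.1]] 9.550016316303687 76.89754862325178
0.043 [[444.9, -328.0], [550.8, -309.0]] 10.170616562739738 107.60072880991683
0.043 [[467.2, -435.2], [568.5, -415.8]] 10.85739584948737 103.15702810878058
0.003 [[319.4, -322.8], [585.5, -299.8]] 4.943967185697008 267.10704863700386
0.003 [[332.9, -469.7], [597.0, -447.2]] 4.8812849694669245 265.0300675817798
```

View pics/w7c.png

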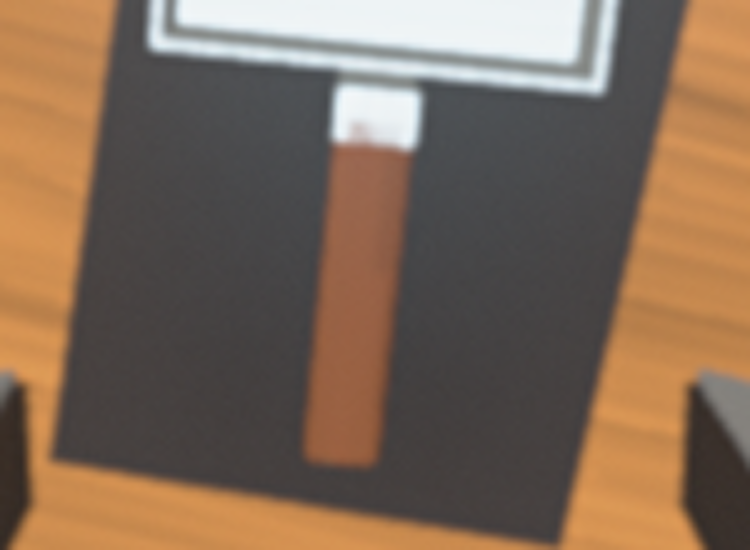

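Emit:
jog_arm:
  moves:
    - [[-3, -2, -40], [0, 0, -1.17], 60]
    - [[-6, -4, -80], [0, 0, -1.17], 60]
    - [[-6, -4, -120], [0, 0, -1.17], 50]
    - [[-6, -4, -160], [0, 0, -1.17], 40]
    - [[-6, -4, -185], [0, 0, -1.17], 40]
  squeeze: 60

```text
time_s: 10.28
ee_pos: [0.4296, -0.3819, 0.0517]
eef_rot: [-3.139, 0.002, 0.184]
force: [0.4, -0.3, -1.1]
grip_width: 0.0503
```

Emit:
jog_arm:
  moves:
    - [[0, 0, -9], [0, 0, 0], 40]
    - [[0, 0, -9], [0, 0, 0], 30]
    - [[0, 0, -9], [0, 0, 0], 0]
    - [[0, 0, -9], [0, 0, 0], 0]
    - [[0, 0, -9], [0, 0, 0], 0]

```text
time_s: 10.7
ee_pos: [0.4315, -0.3841, 0.0485]
eef_rot: [3.139, -0.002, 0.181]
force: [1.4, -2.1, 1.4]
grip_width: 0.0175
```

Emit:
jog_arm:
  moves:
    - [[0, 0, 0], [0, 0, 0], 0]
    - [[0, 0, 0], [0, 0, 0], 0]
    - [[0, 0, 0], [0, 0, 0], 0]
    - [[0, 0, 0], [0, 0, 0], 0]

```text
time_s: 11.03
ee_pos: [0.4315, -0.3841, 0.0484]
eef_rot: [3.139, -0.002, 0.18]
force: [-0.3, 1.2, 7.7]
grip_width: 0.0178
```

Emit:
jog_arm:
  moves:
    - [[0, 0, 10], [0, 0, 0], 0]
    - [[0, 0, 30], [0, 0, 0], 0]
    - [[0, 0, 60], [0, 0, 0], 0]
    - [[0, 0, 90], [0, 0, 0], 0]
    - [[0, 0, 90], [0, 0, 0], 0]

```text
time_s: 11.45
ee_pos: [0.4323, -0.3849, 0.1433]
eef_rot: [3.134, -0.005, 0.18]
force: [0.7, -0.2, -1.3]
grip_width: 0.018
```

Run:
```python
from h import *
c=snap('wrist','w8.png');print(c['obs']['ee_pos'],c['obs']['eef_rot'],c['obs']['qpos'],c['obs']['force'],c['obs']['moment'])
c=snap('side','w8s.png');e=cv2.resize(c['frame'][60:200,260:460],None,fx=4,fy=4,interpolation=cv2.INTER_CUBIC);cv2.imwrite('pics/w8c.png',e[:,:,::-1])
```

```text
[ 0.43233604 -0.38488382  0.14331333] [ 3.13410367 -0.00508581  0.18032835] [-7.90656715e-01  4.14071972e-01  1.51596475e+00 -3.16038926e-05
  1.20250336e+00  5.99841554e-01] [ 0.6785514  -0.22200105 -1.34459015] [-0.03444523  0.13586707 -0.04089969]
```

View pics/w8.png

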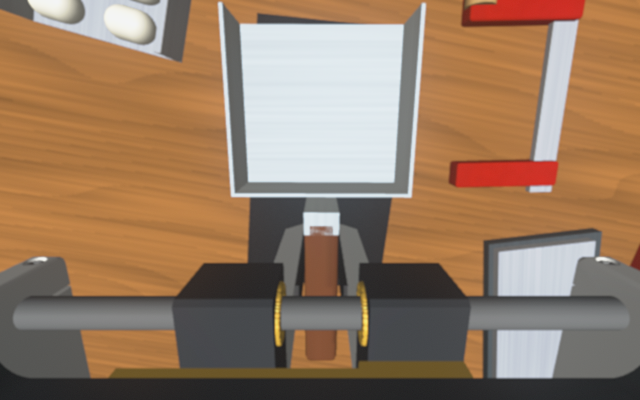

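View pics/w8c.png

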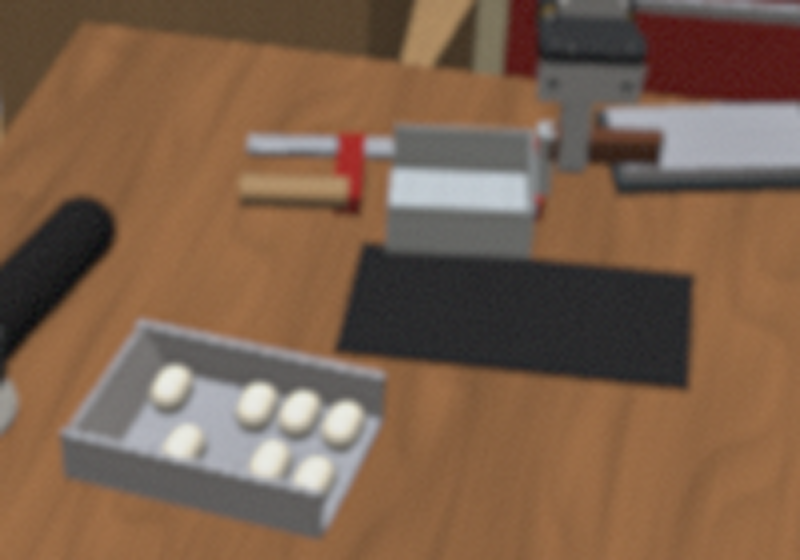

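Emit:
jog_arm:
  moves:
    - [[-5, 30, 0], [0, 0, -0.5], 0]
    - [[-15, 65, 0], [0, 0, -1], 0]
    - [[-25, 100, 0], [0, 0, -1.6], 0]
    - [[-32, 135, 0], [0, 0, -2.2], 0]
    - [[-40, 170, 0], [0, 0, -2.8], 0]

```text
time_s: 11.97
ee_pos: [0.3892, -0.2114, 0.135]
eef_rot: [-3.14, 0.002, -0.067]
force: [1.5, -0.6, -3.3]
grip_width: 0.0175
```

Emit:
jog_arm:
  moves:
    - [[-5, 30, 0], [0, 0, -0.16], 0]
    - [[-8, 50, 0], [0, 0, -0.16], 0]
    - [[-9, 67, 0], [0, 0, -0.16], 0]
    - [[-9, 67, 0], [0, 0, -0.16], 0]
    - [[-9, 67, 0], [0, 0, -0.16], 0]

```text
time_s: 12.38
ee_pos: [0.3812, -0.1457, 0.1357]
eef_rot: [-3.141, 0.002, -0.077]
force: [0.2, -0.5, -3.8]
grip_width: 0.0178
```

Run:
```python
from h import *
c=snap('wrist','w9.png');print(c['obs']['ee_pos'],c['obs']['eef_rot'])
S=snap('scene','w9s.png');e=cv2.resize(S['frame'][150:310,180:340],None,fx=3.7,fy=3.7,interpolation=cv2.INTER_CUBIC);cv2.imwrite('pics/w9c.png',e[:,:,::-1])
```

```text
[ 0.38121188 -0.14571231  0.13569767] [-3.14107700e+00  1.51186847e-03 -7.68286893e-02]
```

View pics/w9.png

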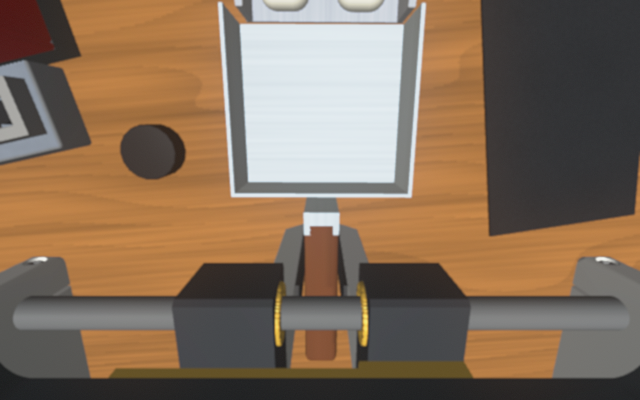

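View pics/w9c.png

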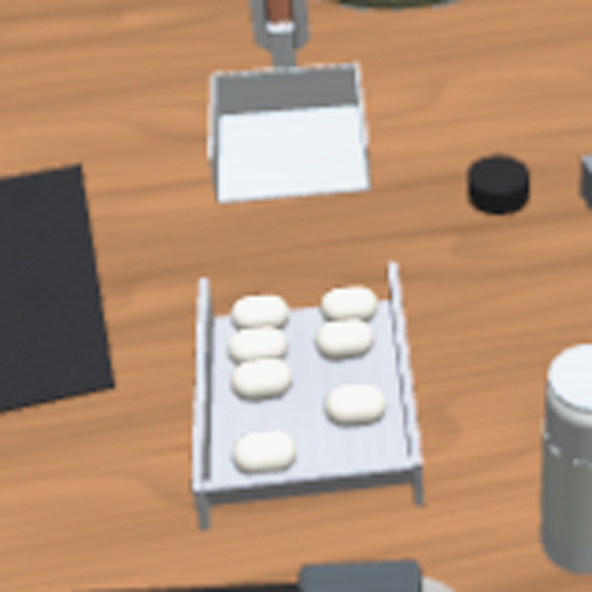

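Run:
```python
from h import *
a=cv2.imread('pics/w9.png');cv2.imwrite('pics/w9d.png',cv2.resize(a[0:40,210:440],None,fx=3.4,fy=3.4,interpolation=cv2.INTER_CUBIC))
S=snap('scene','w9s2.png')
def q(z,*ps): 
  r=[onz(S,p[0]/3.7+180-.4,p[1]/3.7+150-.4,z)[:2]*1000 for p in ps];print(np.round(r,1).tolist(),np.round(np.mean(r,0),1)); d=r[1]-r[0];print(np.degrees(np.arctan2(d[1],d[0])),np.linalg.norm(d))
q(.003,(215,318),(387,301)); q(.042,(203,281),(394,265)); q(.003,(211,479),(411,464)); q(.042+.0,(198,487),(420,462))
q(.09,(218,200),(369,189))
```

```text
[[533.8, -225.6], [543.6, -99.0]] [ 538.7 -162.3]
85.5883877974058 126.94026891343312
[[535.6, -229.3], [548.5, -92.7]] [ 542.1 -161. ]
84.5813777856204 137.14918985616305
[[687.2, -238.6], [703.9, -109.2]] [ 695.6 -173.9]
82.62423928353964 130.49741926275024
[[725.9, -244.0], [736.8, -107.8]] [ 731.3 -175.9]
85.42087732223686 136.6616467366136
[[505.8, -210.6], [516.6, -103.5]] [ 511.2 -157. ]
84.20048583660194 107.63623029817732
```

View pics/w9d.png

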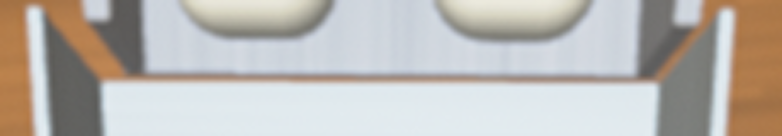

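Emit:
jog_arm:
  moves:
    - [[0, -4, -25], [0, 0, 0], 0]
    - [[0, -4, -50], [0, 0, 0], 0]
    - [[0, -4, -70], [0, 0, 0], 0]
    - [[0, -4, -82], [0, 0, 0], 0]
    - [[0, -4, -85], [0, 0, 0], 0]

```text
time_s: 12.95
ee_pos: [0.3805, -0.1505, 0.0493]
eef_rot: [-3.14, 0.004, -0.079]
force: [-0.3, 0.2, -3.6]
grip_width: 0.0175
```

Emit:
jog_arm:
  moves:
    - [[8, -0.6, 0], [0, 0, 0], 0]
    - [[16, -1.2, 0], [0, 0, 0], 0]
    - [[24, -1.9, 0], [0, 0, 0], 0]
    - [[30, -2.3, 0], [0, 0, 0], 0]
    - [[34, -2.6, 0], [0, 0, 0], 0]

```text
time_s: 13.37
ee_pos: [0.417, -0.1531, 0.052]
eef_rot: [3.141, -0.001, -0.078]
force: [-0.2, -0.2, -3.6]
grip_width: 0.0178
```

Run:
```python
from h import *
c=snap('wrist','w10.png');print(c['obs']['ee_pos'],c['obs']['eef_rot'],c['obs']['force'])
S=snap('side','w10s.png');e=cv2.resize(S['frame'][110:220,250:430],None,fx=4.2,fy=4.2,interpolation=cv2.INTER_CUBIC);cv2.imwrite('pics/w10c.png',e[:,:,::-1])
```

```text
[ 0.41699196 -0.15314231  0.05196365] [ 3.14119598e+00 -1.13582000e-03 -7.80128327e-02] [-0.15132814 -0.15281341 -3.57034194]
```

View pics/w10.png

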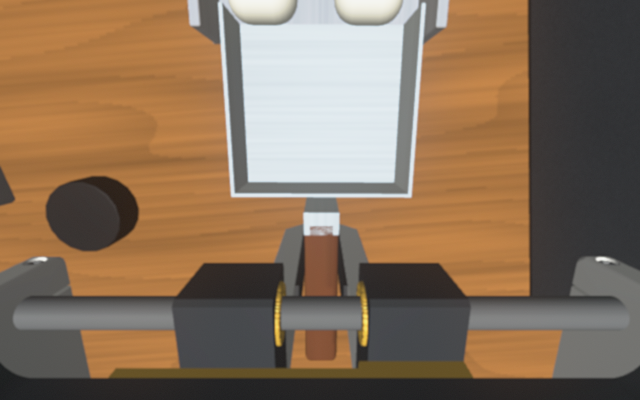

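View pics/w10c.png

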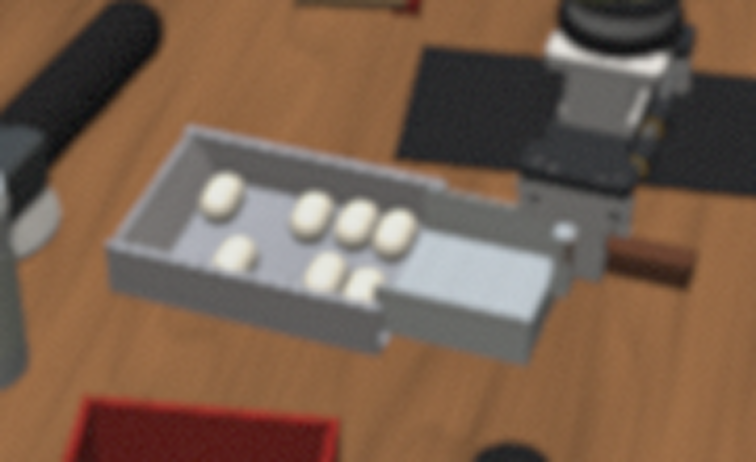

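Emit:
jog_arm:
  moves:
    - [[5, 0.5, -1.5], [0, 0, 0], 0]
    - [[13, 0, -2.5], [0, 0, 0], 0]
    - [[21, -0.7, -2.5], [0, 0, 0], 0]
    - [[29, -1.3, -2.5], [0, 0, 0], 0]
    - [[37, -2, -2.5], [0, 0, 0], 0]

```text
time_s: 13.88
ee_pos: [0.4537, -0.155, 0.0489]
eef_rot: [-3.142, -0.0, -0.078]
force: [-0.6, 0.0, -1.8]
grip_width: 0.0175
```

Emit:
jog_arm:
  moves:
    - [[8, -0.6, 0], [0, 0, 0], 0]
    - [[16, -1.2, 0], [0, 0, 0], 0]
    - [[24, -1.9, 0], [0, 0, 0], 0]
    - [[32, -2.5, 0], [0, 0, 0], 0]
    - [[40, -3.1, 0], [0, 0, 0], 0]

```text
time_s: 14.3
ee_pos: [0.4935, -0.1581, 0.0489]
eef_rot: [-3.142, 0.0, -0.078]
force: [-0.6, -0.2, -1.4]
grip_width: 0.0179
```

Run:
```python
from h import *
c=snap('wrist','w11.png');print(c['obs']['ee_pos'],c['obs']['eef_rot'],c['obs']['force'])
S=snap('side','w11s.png');e=cv2.resize(S['frame'][110:220,250:430],None,fx=4.2,fy=4.2,interpolation=cv2.INTER_CUBIC);cv2.imwrite('pics/w11c.png',e[:,:,::-1])
```

```text
[ 0.49353459 -0.15806544  0.0489202 ] [-3.14156759e+00  1.85806587e-07 -7.82893339e-02] [-0.57682572 -0.23825313 -1.3577022 ]
```

View pics/w11c.png

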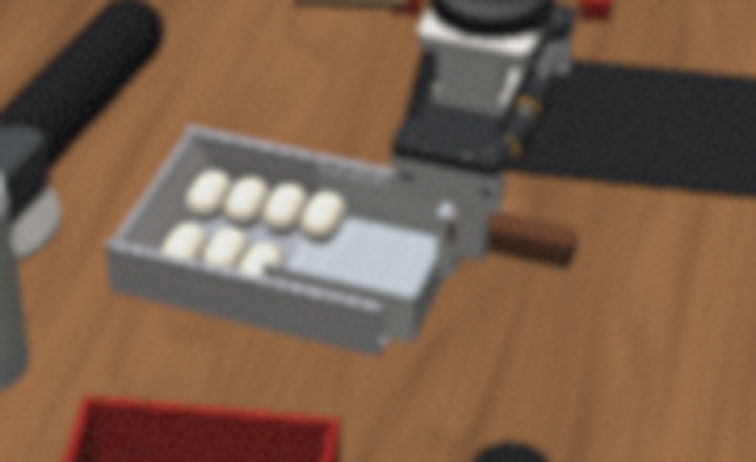

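Emit:
jog_arm:
  moves:
    - [[6, -0.5, 0], [0, 0, 0], 0]
    - [[12, -1, 0], [0, 0, 0], 0]
    - [[18, -1.4, 0], [0, 0, 0], 0]
    - [[24, -1.9, 0], [0, 0, 0], 0]
    - [[30, -2.4, 0], [0, 0, 0], 0]

```text
time_s: 14.82
ee_pos: [0.5233, -0.1605, 0.0489]
eef_rot: [-3.142, 0.0, -0.078]
force: [-1.0, 0.6, -1.8]
grip_width: 0.0175
```

Emit:
jog_arm:
  moves:
    - [[6, -0.5, 0], [0, 0, 0], 0]
    - [[12, -1, 0], [0, 0, 0], 0]
    - [[18, -1.4, 0], [0, 0, 0], 0]
    - [[24, -1.9, 0], [0, 0, 0], 0]
    - [[30, -2.4, 0], [0, 0, 0], 0]

```text
time_s: 15.23
ee_pos: [0.5533, -0.1629, 0.0489]
eef_rot: [-3.142, 0.0, -0.078]
force: [-2.6, 0.7, -1.5]
grip_width: 0.0174
```

Run:
```python
from h import *
c=snap('wrist','w12.png');print(c['obs']['ee_pos'],c['obs']['eef_rot'],c['obs']['force'])
S=snap('side','w12s.png');e=cv2.resize(S['frame'][110:220,250:430],None,fx=4.2,fy=4.2,interpolation=cv2.INTER_CUBIC);cv2.imwrite('pics/w12c.png',e[:,:,::-1])
```

```text
[ 0.55327437 -0.16286551  0.0488965 ] [-3.14158178e+00  8.73566755e-05 -7.82948989e-02] [-2.56922345  0.72888185 -1.51406952]
```

View pics/w12c.png

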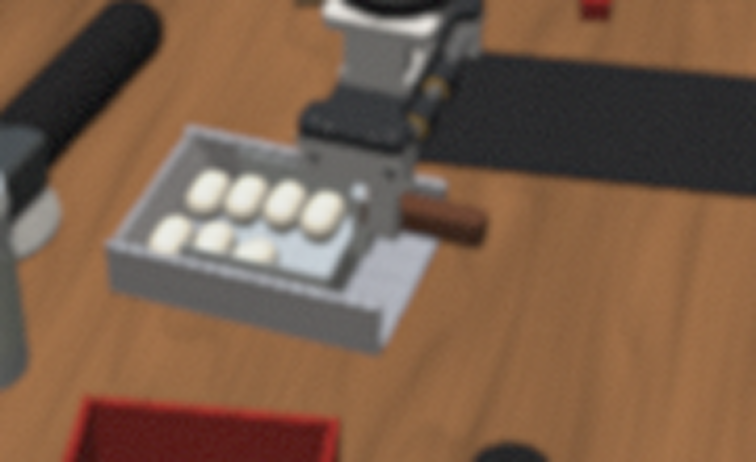

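View pics/w12.png

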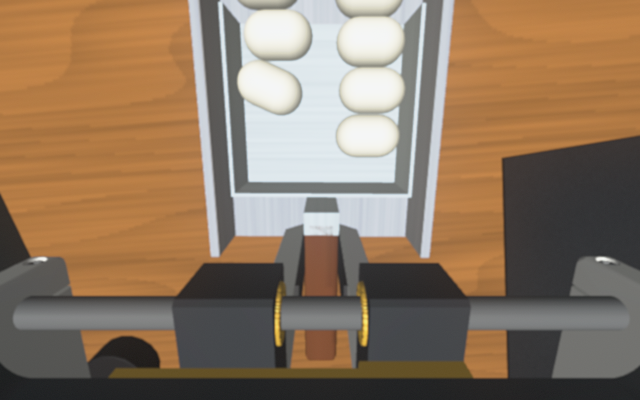

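Emit:
jog_arm:
  moves:
    - [[4, -0.3, 0], [0, 0, 0], 0]
    - [[8, -0.6, 0], [0, 0, 0], 0]
    - [[12, -1, 0], [0, 0, 0], 0]
    - [[16, -1.3, 0], [0, 0, 0], 0]
    - [[20, -1.6, 0], [0, 0, 0], 0]

```text
time_s: 15.75
ee_pos: [0.573, -0.1644, 0.0489]
eef_rot: [-3.142, 0.0, -0.078]
force: [-1.9, 1.1, -2.5]
grip_width: 0.0176
```

Run:
```python
from h import *
c=snap('wrist','w13.png');print(c['obs']['ee_pos'],c['obs']['eef_rot'],c['obs']['force'])
S=snap('side','w13s.png');e=cv2.resize(S['frame'][110:220,250:430],None,fx=4.2,fy=4.2,interpolation=cv2.INTER_CUBIC);cv2.imwrite('pics/w13c.png',e[:,:,::-1])
```

```text
[ 0.57304969 -0.16444383  0.04893177] [-3.14158451e+00  1.23027530e-04 -7.82792287e-02] [-1.93791822  1.11227716 -2.46688489]
```

View pics/w13c.png

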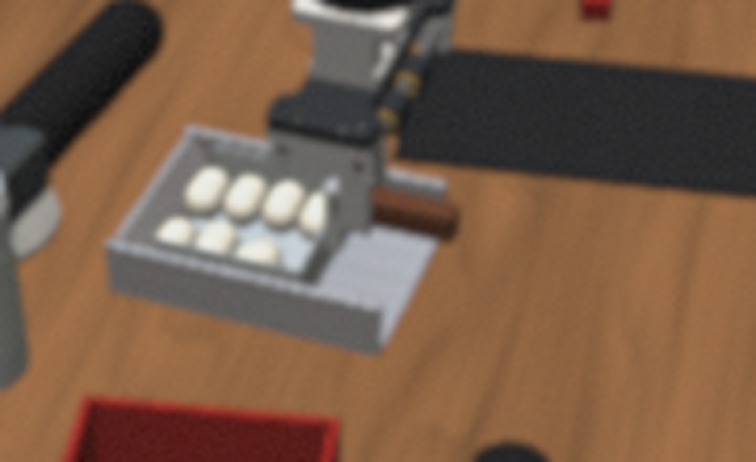

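View pics/w13.png

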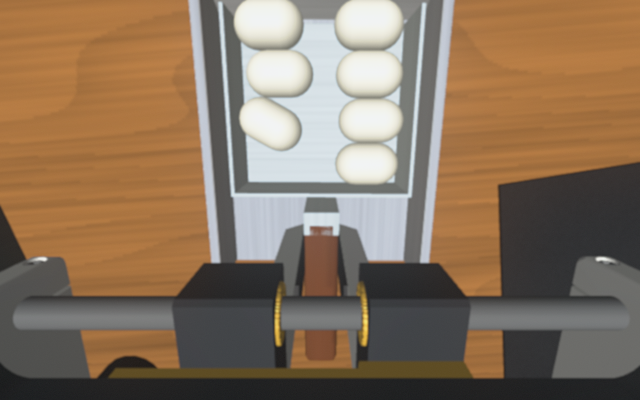

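Emit:
jog_arm:
  moves:
    - [[2, -0.2, 0], [0, 0, 0], 0]
    - [[3, -0.2, 0], [-0.06, -0.75, 0], 0]
    - [[2, -0.2, 0], [-0.12, -1.5, 0], 0]
    - [[0, 0, 0], [-0.18, -2.25, 0], 0]
    - [[-2, 0.2, 0], [-0.23, -3, 0], 0]

```text
time_s: 16.27
ee_pos: [0.5703, -0.1641, 0.0487]
eef_rot: [-3.141, -0.265, -0.078]
force: [0.7, 0.7, -5.4]
grip_width: 0.0173
```

Emit:
jog_arm:
  moves:
    - [[0, 0, 5], [-0.06, -0.7, 0], 0]
    - [[0, 0, 12], [-0.09, -1.2, 0], 0]
    - [[0, 0, 20], [-0.09, -1.2, 0], 0]
    - [[0, 0, 30], [-0.09, -1.2, 0], 0]
    - [[0, 0, 40], [-0.09, -1.2, 0], 0]

```text
time_s: 16.68
ee_pos: [0.5709, -0.1643, 0.09]
eef_rot: [-3.141, -0.366, -0.078]
force: [0.1, -0.8, -5.3]
grip_width: 0.0174
```

Run:
```python
from h import *
c=snap('wrist','w14.png');print(c['obs']['ee_pos'],c['obs']['eef_rot'],c['obs']['force'])
S=snap('side','w14s.png');e=cv2.resize(S['frame'][90:230,200:430],None,fx=3.4,fy=3.4,interpolation=cv2.INTER_CUBIC);cv2.imwrite('pics/w14c.png',e[:,:,::-1])
def q(S,z,*ps): print([np.round(onz(S,*p,z)[:2]*1000,1).tolist() for p in ps])
q(S,.15,(241,157)); S=snap('scene','w14z.png');q(S,.15,(341,253))
```

```text
[ 0.5709155  -0.16432242  0.08999923] [-3.14086898 -0.36626148 -0.07845055] [ 0.12439973 -0.76762439 -5.27095133]
[[781.5, -2.4]]
[[794.2, -14.1]]
```

View pics/w14c.png

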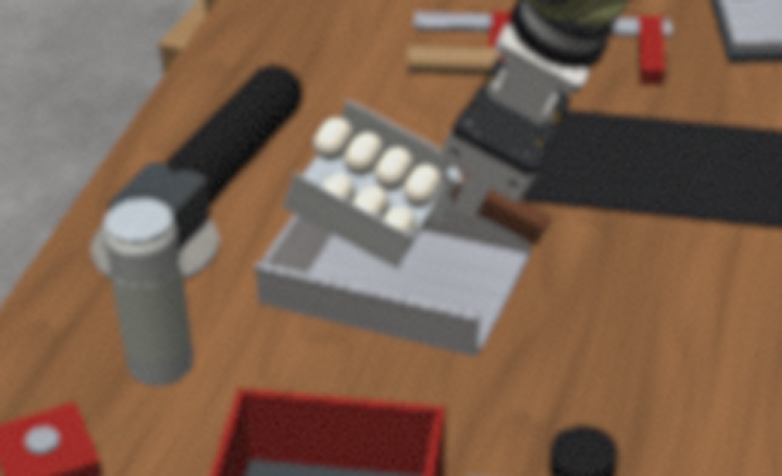

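View pics/w14.png

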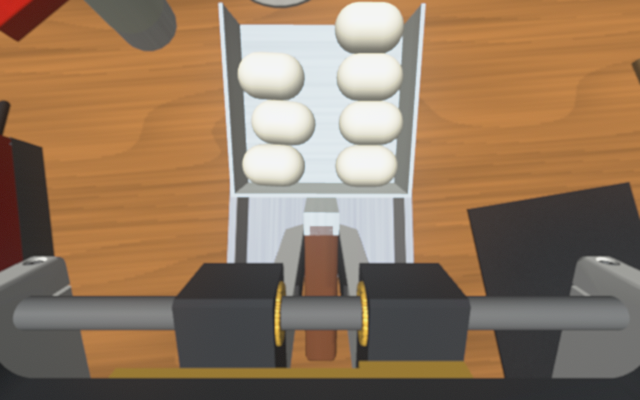

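Emit:
jog_arm:
  moves:
    - [[0, 0, 10], [0, 0, 0], 0]
    - [[-5, 2, 30], [0, 0, 0], 0]
    - [[-12, 5, 52], [0, 0, 0], 0]
    - [[-22, 12, 74], [0, 0, 0.1], 0]
    - [[-34, 22, 94], [0, 0, 0.2], 0]

```text
time_s: 17.25
ee_pos: [0.5364, -0.1423, 0.1842]
eef_rot: [-3.141, -0.367, -0.061]
force: [-0.8, -0.2, -5.5]
grip_width: 0.0174
```

Emit:
jog_arm:
  moves:
    - [[-12, 16, 12], [0, 0, 0.2], 0]
    - [[-24, 36, 16], [0, 0, 0.4], 0]
    - [[-36, 58, 16], [0, 0, 0.7], 0]
    - [[-48, 80, 16], [0, 0, 1], 0]
    - [[-60, 102, 16], [0, 0, 1.3], 0]

```text
time_s: 17.67
ee_pos: [0.4758, -0.0394, 0.1992]
eef_rot: [-3.141, -0.367, 0.053]
force: [1.5, -0.7, -5.3]
grip_width: 0.0175
```

Emit:
jog_arm:
  moves:
    - [[-12, 22, 0], [0, 0, 0.2], 0]
    - [[-24, 44, 0], [0, 0, 0.4], 0]
    - [[-36, 66, 0], [0, 0, 0.7], 0]
    - [[-46, 88, 0], [0, 0, 0.9], 0]
    - [[-54, 110, 0], [0, 0, 1.04], 0]

```text
time_s: 18.08
ee_pos: [0.4217, 0.0706, 0.1993]
eef_rot: [-3.141, -0.367, 0.144]
force: [-0.1, -0.3, -4.8]
grip_width: 0.0176
```

Emit:
jog_arm:
  moves:
    - [[-4, 18, 0], [0, 0, 0], 0]
    - [[-7, 34, 0], [0, 0, 0], 0]
    - [[-8, 44, 0], [0, 0, 0], 0]
    - [[-8, 47, 0], [0, 0, 0], 0]
    - [[-8, 47, 0], [0, 0, 0], 0]

```text
time_s: 18.5
ee_pos: [0.4146, 0.1172, 0.1991]
eef_rot: [-3.141, -0.367, 0.144]
force: [-0.4, -0.2, -5.9]
grip_width: 0.0176
```

Run:
```python
from h import *
c=snap('wrist','w15.png');print(c['obs']['ee_pos'],c['obs']['eef_rot'],c['obs']['force'])
S=snap('side','w15s.png')
```

```text
[0.4145655  0.11724171 0.19911131] [-3.14076686 -0.36726268  0.14430657] [-0.39256474 -0.15431925 -5.92079164]
```

View pics/w15.png

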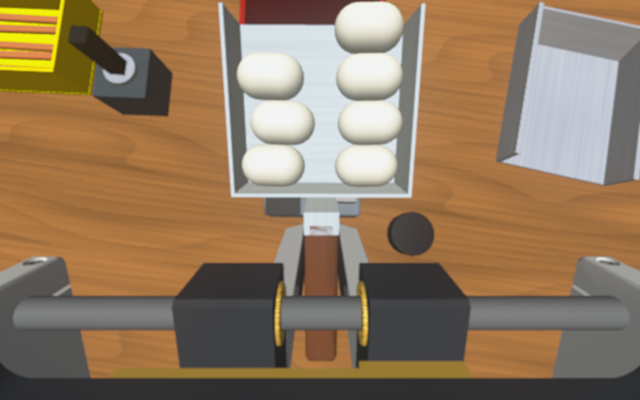

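View pics/w15s.png

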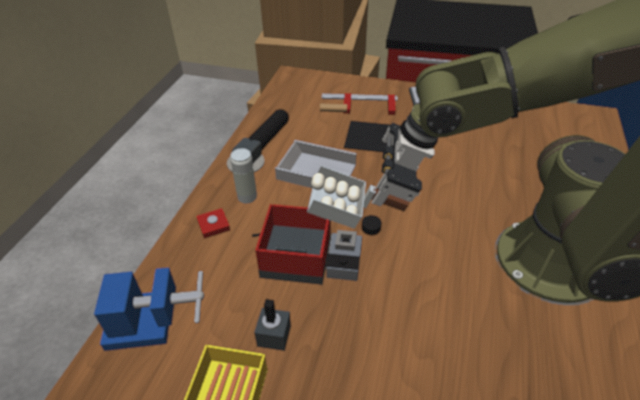

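Emit:
jog_arm:
  moves:
    - [[0, 0, -5], [-0.14, 1, 0], 0]
    - [[0, 0, -12], [-0.29, 2, 0], 0]
    - [[1, 0, -18], [-0.43, 3, 0], 0]
    - [[3, 0, -28], [-0.53, 3.7, 0], 0]
    - [[5, 0, -34], [-0.6, 4.2, 0], 0]

```text
time_s: 19.02
ee_pos: [0.4203, 0.116, 0.1643]
eef_rot: [-3.14, 0.006, 0.142]
force: [-0.3, 0.2, -5.6]
grip_width: 0.0175
```

Emit:
jog_arm:
  moves:
    - [[5, 1, 9], [-0.14, 1, 0], 0]
    - [[10, 2, 17], [-0.29, 2, 0], 0]
    - [[16, 3, 27], [-0.43, 3, 0], 0]
    - [[23, 4, 37], [-0.57, 4, 0], 0]
    - [[32, 5, 46], [-0.72, 5, 0], 0]

```text
time_s: 19.43
ee_pos: [0.4527, 0.121, 0.2119]
eef_rot: [-3.139, 0.446, 0.142]
force: [-0.4, 0.3, -3.8]
grip_width: 0.0179
```

Run:
```python
from h import *
c=snap('wrist','w16.png');print(c['obs']['ee_pos'],c['obs']['eef_rot'],c['obs']['force'])
S=snap('side','w16s.png');e=cv2.resize(S['frame'][140:290,220:420],None,fx=3.8,fy=3.8,interpolation=cv2.INTER_CUBIC);cv2.imwrite('pics/w16c.png',e[:,:,::-1])
```

```text
[0.45273219 0.12103856 0.21194945] [-3.13940131  0.44572311  0.14222256] [-0.41137183  0.29777727 -3.76365299]
```

View pics/w16.png

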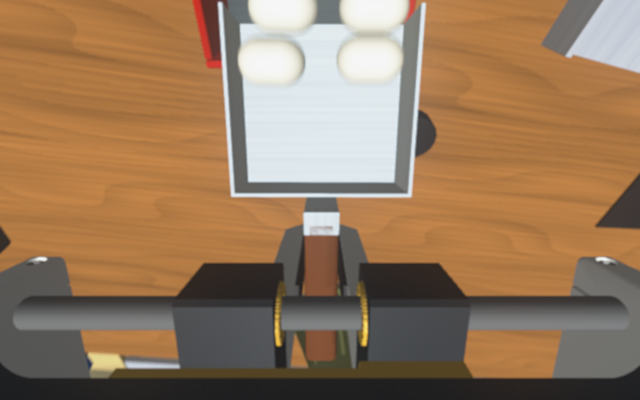

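View pics/w16c.png

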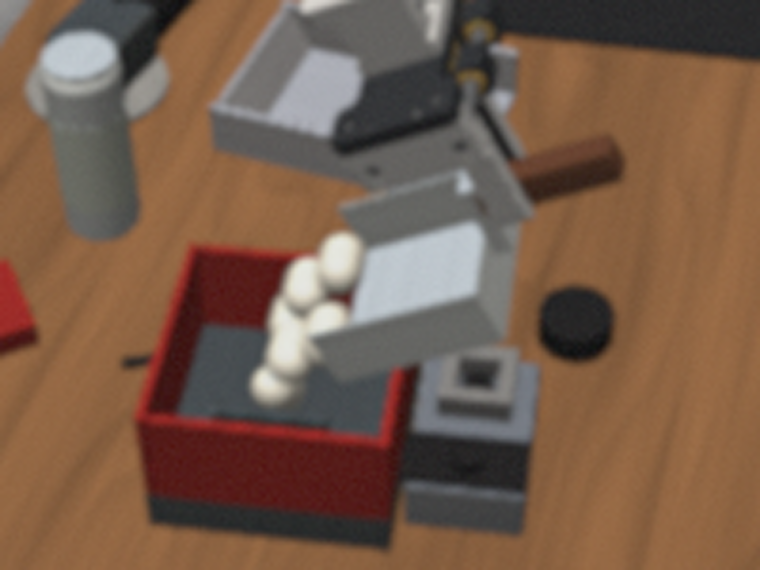

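Pouring nicely; continue to 35° and let it settle.

Emit:
jog_arm:
  moves:
    - [[4, 1, 4], [-0.07, 0.5, 0], 0]
    - [[10, 1, 8], [-0.14, 1, 0], 0]
    - [[10, 1, 8], [-0.14, 1, 0], 0]
    - [[16, 2, 13], [-0.23, 1.6, 0], 0]
    - [[16, 2, 13], [-0.23, 1.6, 0], 0]

```text
time_s: 19.95
ee_pos: [0.4682, 0.1234, 0.2237]
eef_rot: [-3.14, 0.584, 0.143]
force: [-0.4, 0.2, -4.2]
grip_width: 0.0176
```

Emit:
jog_arm:
  moves:
    - [[0, 0, 10], [0, 0, 0], 0]
    - [[0, 0, 30], [0, 0, 0], 0]
    - [[0, 0, 50], [0, 0, 0], 0]
    - [[0, 0, 60], [0, 0, 0], 0]
    - [[0, 0, 60], [0, 0, 0], 0]

```text
time_s: 20.37
ee_pos: [0.4679, 0.1238, 0.2864]
eef_rot: [-3.14, 0.578, 0.143]
force: [-0.1, 0.3, -3.0]
grip_width: 0.0176
```

Run:
```python
from h import *
c=snap('wrist','w17.png');print(c['obs']['ee_pos'],c['obs']['eef_rot'],c['obs']['force'])
S=snap('side','w17s.png');e=cv2.resize(S['frame'][140:290,220:420],None,fx=3.8,fy=3.8,interpolation=cv2.INTER_CUBIC);cv2.imwrite('pics/w17c.png',e[:,:,::-1])
S=snap('scene','w17z.png');e=cv2.resize(S['frame'][130:300,260:460],None,fx=3.4,fy=3.4,interpolation=cv2.INTER_CUBIC);cv2.imwrite('pics/w17d.png',e[:,:,::-1])
```

```text
[0.46787478 0.12377844 0.28643543] [-3.13982027  0.57801565  0.14328086] [-0.11894545  0.29941438 -2.96856248]
```

View pics/w17c.png

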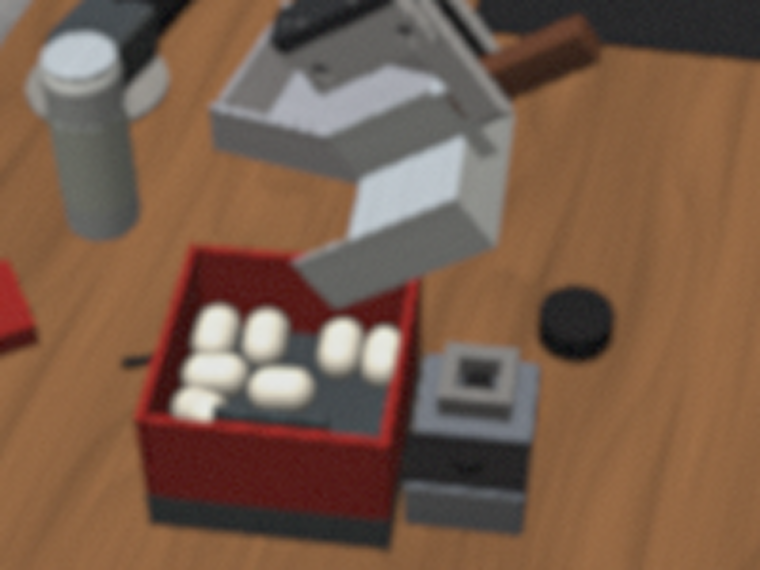

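View pics/w17d.png

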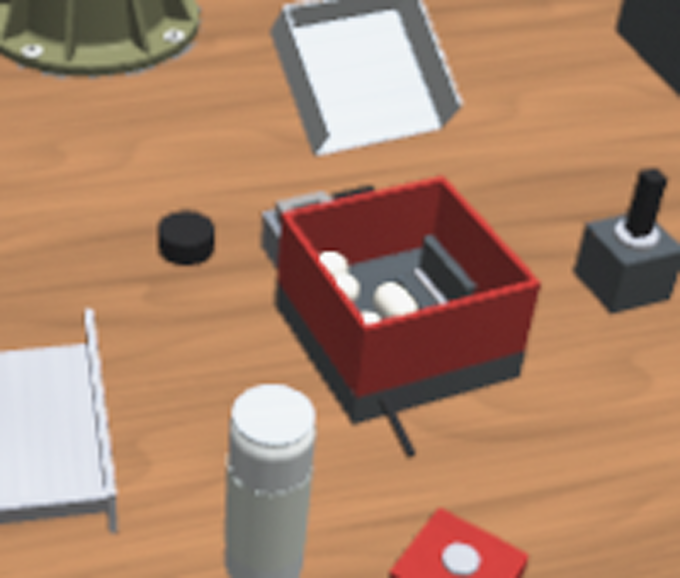

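View pics/w17.png

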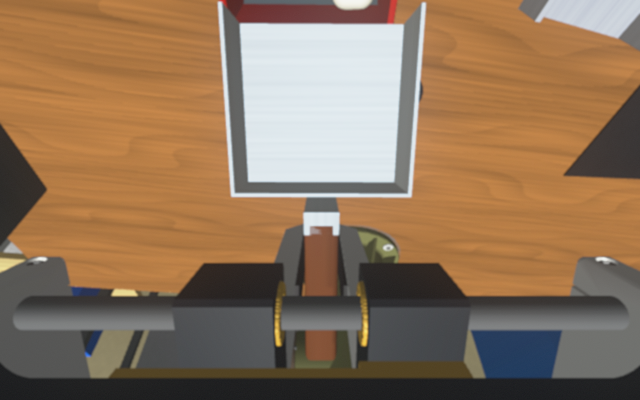

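Emit:
jog_arm:
  moves:
    - [[-5, 0, 0], [0.19, -1.3, 0], 0]
    - [[-10, -10, -5], [0.38, -2.6, 0], 0]
    - [[-15, -30, -10], [0.57, -3.9, 0], 0]
    - [[-18, -60, -20], [0.76, -5.2, 0], 0]
    - [[-18, -95, -30], [0.95, -6.55, 0], 0]

```text
time_s: 20.93
ee_pos: [0.449, 0.0285, 0.253]
eef_rot: [-3.141, 0.002, 0.146]
force: [1.7, -0.6, -2.9]
grip_width: 0.0174
```

Emit:
jog_arm:
  moves:
    - [[0, -35, -10], [0, 0, 0], 0]
    - [[0, -70, -20], [0, 0, 0], 0]
    - [[0, -105, -30], [0, 0, -0.2], 0]
    - [[0, -140, -40], [0, 0, -0.4], 0]
    - [[0, -175, -50], [0, 0, -0.6], 0]

```text
time_s: 21.35
ee_pos: [0.4486, -0.1477, 0.2024]
eef_rot: [-3.139, 0.008, 0.09]
force: [1.2, 0.1, -3.1]
grip_width: 0.0178
```

Emit:
jog_arm:
  moves:
    - [[-4, -35, -10], [0, 0, 0], 0]
    - [[-8, -70, -20], [0, 0, 0], 0]
    - [[-12, -105, -30], [0, 0, 0], 0]
    - [[-16, -140, -40], [0, 0, 0], 0]
    - [[-20, -175, -50], [0, 0, 0], 0]

```text
time_s: 21.77
ee_pos: [0.4285, -0.3225, 0.1522]
eef_rot: [-3.138, 0.008, 0.091]
force: [0.5, 0.1, -2.7]
grip_width: 0.0175
```

Emit:
jog_arm:
  moves:
    - [[-1, -30, 0], [0, 0, 0], 0]
    - [[-3, -55, 0], [0, 0, 0], 0]
    - [[-3, -65, 0], [0, 0, 0], 0]
    - [[-3, -66, 0], [0, 0, 0], 0]
    - [[-3, -66, 0], [0, 0, 0], 0]

```text
time_s: 22.18
ee_pos: [0.4264, -0.3865, 0.153]
eef_rot: [-3.138, 0.008, 0.091]
force: [0.5, 0.1, -3.5]
grip_width: 0.0176
```

Run:
```python
from h import *
c=snap('wrist','w18.png');print(c['obs']['ee_pos'],c['obs']['eef_rot'],c['obs']['force'])
S=snap('side','w18s.png');e=cv2.resize(S['frame'][50:190,280:480],None,fx=3.8,fy=3.8,interpolation=cv2.INTER_CUBIC);cv2.imwrite('pics/w18c.png',e[:,:,::-1])
```

```text
[ 0.42641163 -0.38652688  0.15301954] [-3.13827914  0.00791527  0.09053119] [ 0.51719154  0.05417458 -3.47236426]
```

View pics/w18c.png

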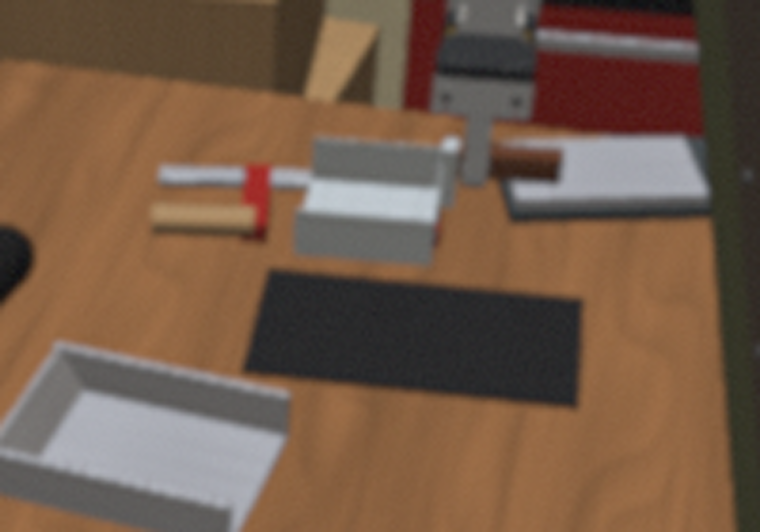

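View pics/w18.png

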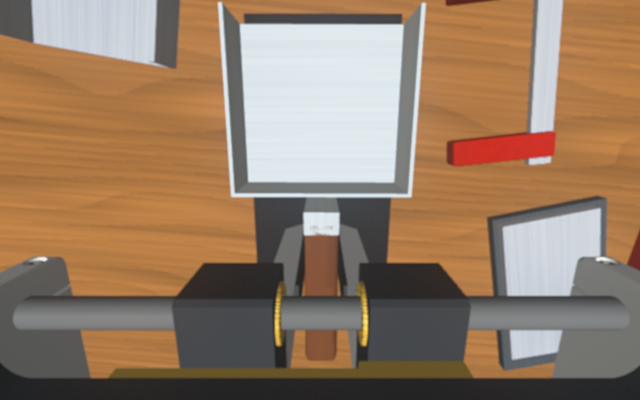

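Lower by 104 to the mat; ease the last bit and release.

Emit:
jog_arm:
  moves:
    - [[0, 0, -30], [0, 0, 0], 0]
    - [[0, 0, -60], [0, 0, 0], 0]
    - [[0, 0, -85], [0, 0, 0], 0]
    - [[0, 0, -97], [0, 0, 0], 0]
    - [[0, 0, -101], [0, 0, 0], 0]

```text
time_s: 22.7
ee_pos: [0.4264, -0.3857, 0.0512]
eef_rot: [-3.137, 0.009, 0.092]
force: [0.2, 0.6, -3.0]
grip_width: 0.0173
```

Emit:
jog_arm:
  moves:
    - [[0, 0, -2], [0, 0, 0], 0]
    - [[0, 0, -4], [0, 0, 0], 0]
    - [[0, 0, -4], [0, 0, 0], 0]
    - [[0, 0, -4], [0, 0, 0], 50]
    - [[0, 0, -4], [0, 0, 0], 50]

```text
time_s: 23.12
ee_pos: [0.4272, -0.3877, 0.0502]
eef_rot: [-3.141, 0.006, 0.091]
force: [0.2, -0.3, 1.3]
grip_width: 0.0277
```

Emit:
jog_arm:
  moves:
    - [[0, 0, 0], [0, 0, 0], 50]
    - [[0, 0, 0], [0, 0, 0], 50]
    - [[0, 0, 0], [0, 0, 0], 50]
    - [[0, 0, 0], [0, 0, 0], 50]
    - [[0, 0, 30], [0, 0, 0], 50]

```text
time_s: 23.53
ee_pos: [0.4249, -0.3854, 0.0745]
eef_rot: [-3.133, 0.012, 0.091]
force: [1.3, 0.5, -0.3]
grip_width: 0.0498
```

Emit:
jog_arm:
  moves:
    - [[0, 0, 40], [0, 0, 0], 50]
    - [[0, 0, 80], [0, 0, 0], 60]
    - [[0, 0, 120], [0, 0, 0], 60]
    - [[0, 0, 160], [0, 0, 0], 60]
    - [[0, 0, 170], [0, 0, 0], 60]

```text
time_s: 23.95
ee_pos: [0.4277, -0.3882, 0.2559]
eef_rot: [3.137, 0.001, 0.091]
force: [0.2, 1.0, 1.2]
grip_width: 0.0599
```

Run:
```python
from h import *
c=snap('wrist','w19.png');print(c['obs']['ee_pos'],c['obs']['eef_rot'],c['obs']['force'])
S=snap('side','w19s.png');e=cv2.resize(S['frame'][50:190,280:480],None,fx=3.8,fy=3.8,interpolation=cv2.INTER_CUBIC);cv2.imwrite('pics/w19c.png',e[:,:,::-1])
```

```text
[ 0.42767868 -0.38818364  0.25586634] [3.13660914e+00 1.31579209e-03 9.08981548e-02] [0.19271789 0.97019622 1.19766621]
```

View pics/w19c.png

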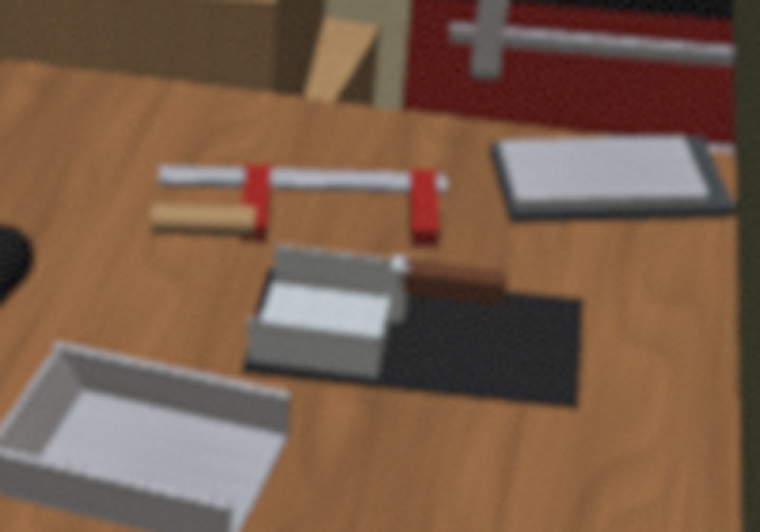

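View pics/w19.png

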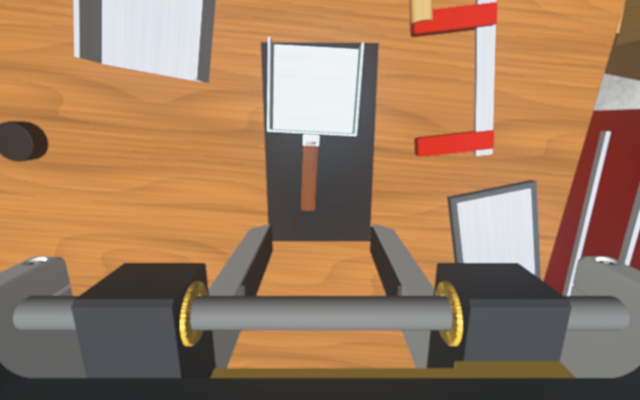

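Emit:
jog_arm:
  moves:
    - [[5, 36, 5], [0, 0, 1], 50]
    - [[10, 72, 5], [0, 0, 2], 50]
    - [[15, 110, 5], [0, 0, 3], 50]
    - [[20, 148, 5], [0, 0, 4], 50]
    - [[25, 186, 5], [0, 0, 5], 50]

```text
time_s: 24.47
ee_pos: [0.451, -0.1993, 0.2518]
eef_rot: [-3.137, 0.008, 0.531]
force: [-0.1, -0.2, -0.1]
grip_width: 0.0501
```

Emit:
jog_arm:
  moves:
    - [[5, 38, 0], [0, 0, 1], 50]
    - [[10, 76, 0], [0, 0, 2], 50]
    - [[15, 114, 0], [0, 0, 3], 50]
    - [[20, 152, 0], [0, 0, 4], 50]
    - [[25, 190, 0], [0, 0, 5], 50]

```text
time_s: 24.88
ee_pos: [0.476, -0.0093, 0.252]
eef_rot: [-3.137, 0.008, 0.968]
force: [0.8, -1.0, 0.5]
grip_width: 0.0497
```

Emit:
jog_arm:
  moves:
    - [[7, 38, 0], [0, 0, 1], 50]
    - [[14, 76, 0], [0, 0, 2], 50]
    - [[21, 114, 0], [0, 0, 3], 50]
    - [[28, 152, 0], [0, 0, 4], 50]
    - [[35, 190, 0], [0, 0, 5], 50]

```text
time_s: 25.3
ee_pos: [0.5111, 0.1807, 0.2518]
eef_rot: [-3.137, 0.008, 1.404]
force: [0.6, -0.3, 0.2]
grip_width: 0.0499
```

Emit:
jog_arm:
  moves:
    - [[11, 36, 0], [0, 0, 1], 50]
    - [[22, 72, 0], [0, 0, 2], 50]
    - [[33, 108, 0], [0, 0, 3], 50]
    - [[44, 144, 0], [0, 0, 3.4], 50]
    - [[55, 180, 0], [0, 0, 3.4], 50]

```text
time_s: 25.72
ee_pos: [0.5665, 0.3605, 0.2513]
eef_rot: [-3.137, 0.008, 1.699]
force: [0.5, -0.2, 0.1]
grip_width: 0.0503
```

Emit:
jog_arm:
  moves:
    - [[3, 13, 0], [0, 0, 0], 50]
    - [[3, 13, 0], [0, 0, 0], 50]
    - [[3, 13, 0], [0, 0, 0], 50]

```text
time_s: 25.97
ee_pos: [0.5693, 0.3719, 0.2511]
eef_rot: [-3.136, 0.009, 1.698]
force: [0.1, -0.7, 0.1]
grip_width: 0.0499
```

Run:
```python
from h import *
c=snap('wrist','w20.png');print(c['obs']['ee_pos'],c['obs']['eef_rot'],c['obs']['qpos'])
S=snap('side','w20s.png');e=cv2.resize(S['frame'][190:360,220:420],None,fx=3.5,fy=3.5,interpolation=cv2.INTER_CUBIC);cv2.imwrite('pics/w20c.png',e[:,:,::-1])
```

```text
[0.56927011 0.37188772 0.25112842] [-3.1363376   0.00850817  1.69751135] [ 0.52712628  0.58715835  1.00982735 -0.00578756  1.55276322  0.40056157]
```

View pics/w20.png

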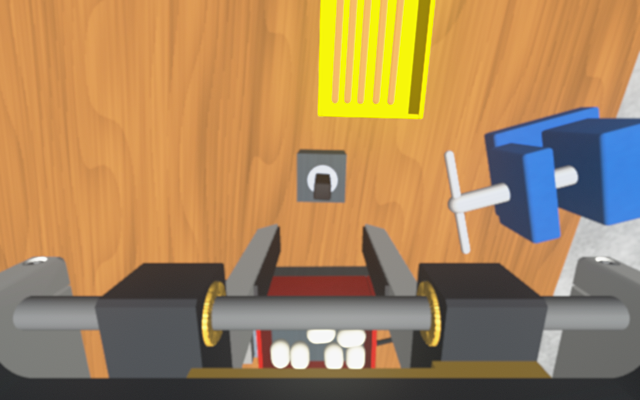

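View pics/w20c.png

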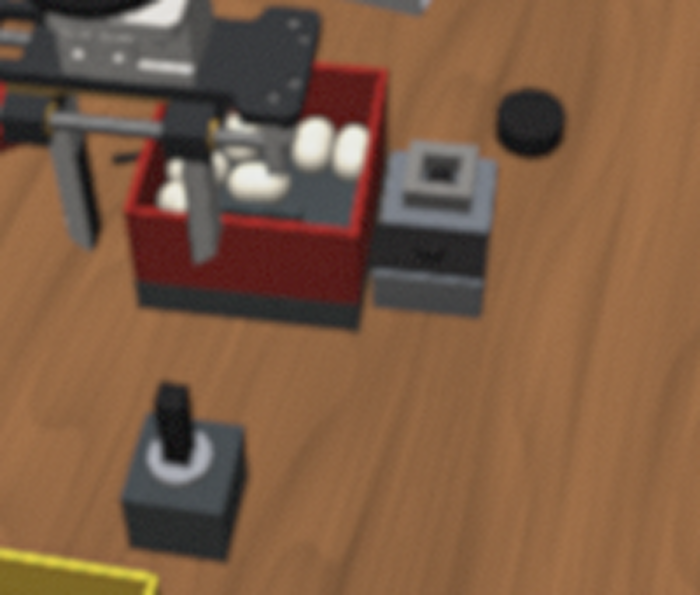

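Run:
```python
from h import *
c=snap('wrist','w21.png')
e=cv2.resize(c['frame'][140:215,285:360],None,fx=8,fy=8,interpolation=cv2.INTER_CUBIC);cv2.imwrite('pics/w21c.png',e[:,:,::-1])
print(c['obs']['ee_pos'],c['obs']['eef_rot'])
for p in ([.571,.371,.061],[.571,.371,.121],c['obs']['ee_pos']): print(proj(c,p))
print(onz(c,322.5,179,.061),onz(c,321.5,175.5,.055))
```

```text
[0.56960332 0.37075814 0.25290629] [-3.13829671  0.00776271  1.69591217]
[322.47713221 178.25678735]
[322.57722176 189.39827708]
[320.70418624 237.79488452]
[0.5711429  0.37009595 0.061     ] [0.56953307 0.37311165 0.055     ]
```

View pics/w21c.png

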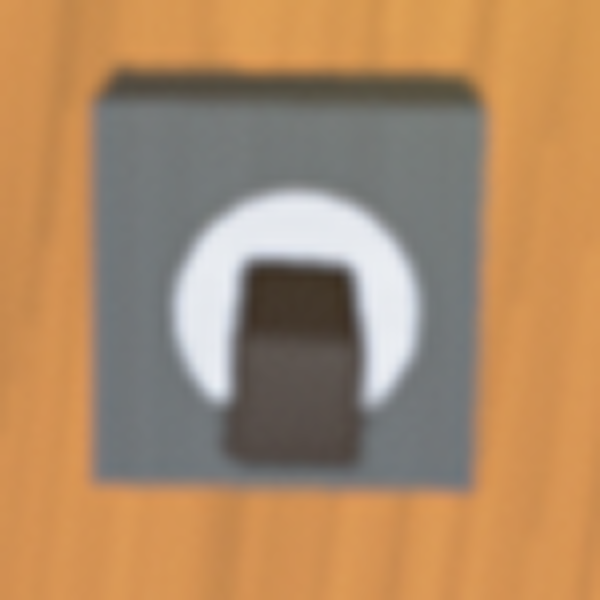

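Emit:
jog_arm:
  moves:
    - [[1.5, 0, -40], [0, 0, 0], 50]
    - [[1.5, 0, -80], [0, 0, 0], 50]
    - [[1.5, 0, -120], [0, 0, 0], 50]
    - [[1.5, 0, -155], [0, 0, 0], 50]
    - [[1.5, 0, -174], [0, 0, 0], 50]
  squeeze: 40

```text
time_s: 26.53
ee_pos: [0.5698, 0.3697, 0.0756]
eef_rot: [-3.135, 0.009, 1.695]
force: [0.5, -0.0, -0.7]
grip_width: 0.0501
```

Emit:
jog_arm:
  moves:
    - [[0, 0, 0], [0, 0, 0], 50]
    - [[0, 0, 0], [0, 0, 0], 40]
    - [[0, 0, 0], [0, 0, 0], 10]
    - [[0, 0, 0], [0, 0, 0], 10]
    - [[0, 0, 0], [0, 0, 0], 10]

```text
time_s: 26.95
ee_pos: [0.5719, 0.372, 0.0819]
eef_rot: [3.141, 0.006, 1.696]
force: [0.4, 0.3, 0.3]
grip_width: 0.027
```

Emit:
jog_arm:
  moves:
    - [[0, 0, 0], [0, 0, 0], 10]
    - [[0, 0, 0], [0, 0, 0], 10]
    - [[0, 0, 0], [0, 0, 0], 10]
    - [[0, 0, 0], [0, 0, 0], 10]
    - [[0, 0, 0], [0, 0, 0], 10]

```text
time_s: 27.37
ee_pos: [0.5715, 0.3719, 0.081]
eef_rot: [-3.141, 0.007, 1.697]
force: [-1.4, -2.0, 6.3]
grip_width: 0.0182
```

Emit:
jog_arm:
  moves:
    - [[0, 0, 20], [0, 0, 0], 10]
    - [[0, 0, 55], [0, 0, 0], 10]
    - [[0, 0, 90], [0, 0, 0], 10]
    - [[0, 0, 120], [0, 0, 0], 10]
    - [[-5, -15, 125], [0, 0, 0], 10]

```text
time_s: 27.78
ee_pos: [0.5674, 0.3589, 0.211]
eef_rot: [3.136, 0.004, 1.698]
force: [0.6, -0.4, -0.1]
grip_width: 0.0177
```

Emit:
jog_arm:
  moves:
    - [[-12, -35, 0], [0, 0, 0], 10]
    - [[-24, -70, 0], [0, 0, 0], 10]
    - [[-36, -105, 0], [0, 0, 0], 10]
    - [[-48, -140, 0], [0, 0, 0], 10]
    - [[-60, -175, 0], [0, 0, 0], 10]

```text
time_s: 28.2
ee_pos: [0.5052, 0.1803, 0.205]
eef_rot: [-3.14, 0.007, 1.697]
force: [0.7, -1.2, -0.0]
grip_width: 0.0177
```

Emit:
jog_arm:
  moves:
    - [[-12, -33, -5], [0, 0, 0], 10]
    - [[-24, -62, -20], [0, 0, 0], 10]
    - [[-28, -69, -35], [0, 0, 0], 10]
    - [[-28, -69, -45], [0, 0, 0], 10]
    - [[-28, -69, -45], [0, 0, 0], 10]

```text
time_s: 28.62
ee_pos: [0.4776, 0.1127, 0.1585]
eef_rot: [-3.137, 0.007, 1.696]
force: [-0.5, -0.1, -0.8]
grip_width: 0.0176
```

Run:
```python
from h import *
S=snap('side','w22s.png');print(S['obs']['ee_pos'],S['obs']['eef_rot']);e=cv2.resize(S['frame'][180:300,270:400],None,fx=5,fy=5,interpolation=cv2.INTER_CUBIC);cv2.imwrite('pics/w22c.png',e[:,:,::-1])
S=snap('scene','w22z.png');e=cv2.resize(S['frame'][130:240,300:440],None,fx=5,fy=5,interpolation=cv2.INTER_CUBIC);cv2.imwrite('pics/w22d.png',e[:,:,::-1])
c=snap('wrist','w22.png')
```

```text
[0.4776327  0.11267273 0.15845347] [-3.13730854  0.00698576  1.69584605]
```

View pics/w22c.png

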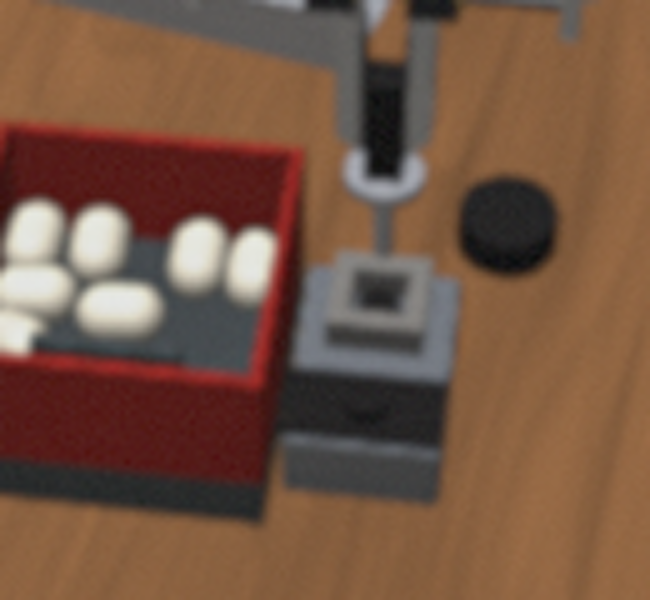

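View pics/w22.png

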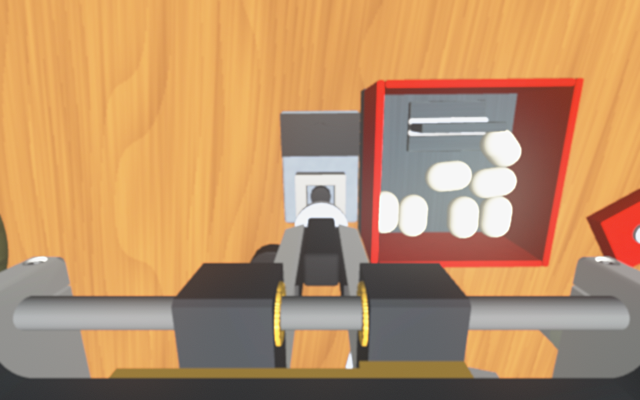

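View pics/w22d.png

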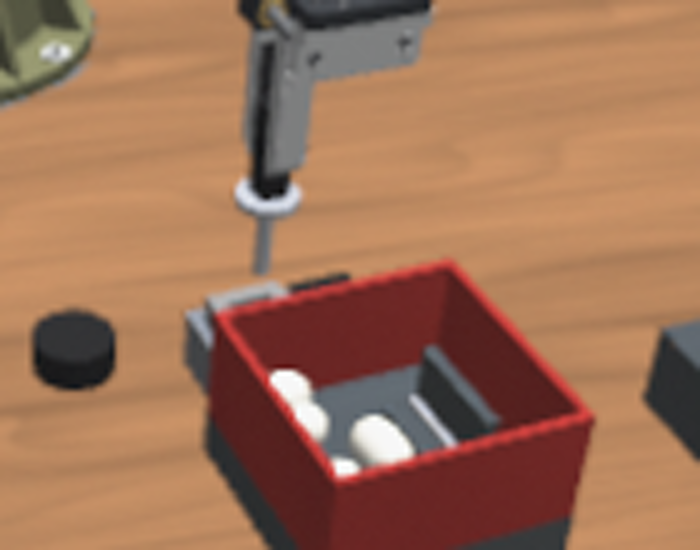

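Run:
```python
from h import *
S=snap('side','a1.png');Z=snap('scene','a2.png');c=snap('wrist','a3.png')
o=c['obs'];Rm=R.from_euler('xyz',o['eef_rot']).as_matrix();tip=np.array(o['ee_pos'])+Rm@[0,0,.074];print(tip)
for p in (tip,[.4788,.1125,.058]): print(proj(S,p),proj(Z,p),proj(c,p))
print('seen tip side',(384/5+270,256/5+180),'scene',(262/5+300,272/5+130),'bore side',(380/5+270,289/5+180))
e=cv2.resize(c['frame'][150:250,270:370],None,fx=6,fy=6,interpolation=cv2.INTER_CUBIC);cv2.imwrite('pics/a3c.png',e[:,:,::-1])
```

```text
[0.47871734 0.11306777 0.08653914]
[345.982278   229.27897283] [352.2353034  183.50757372] [320.74896387 205.54996549]
[345.76962128 237.36469403] [351.39881733 191.5148883 ] [320.80260354 197.76123571]
seen tip side (346.8, 231.2) scene (352.4, 184.4) bore side (346.0, 237.8)
```

View pics/a3c.png

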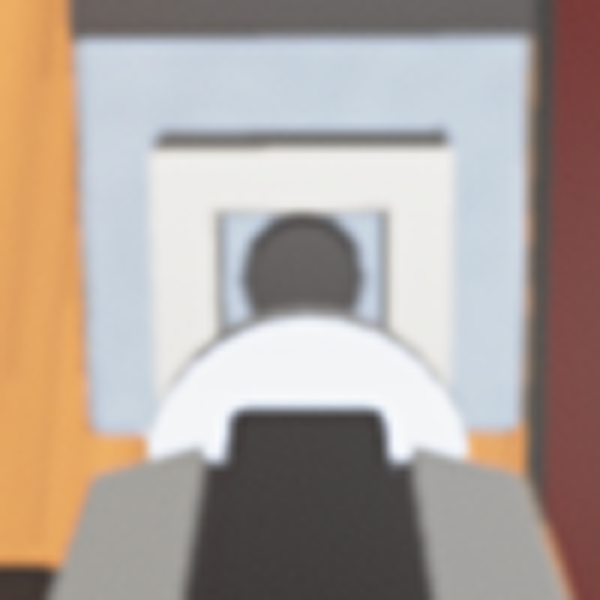

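Emit:
jog_arm:
  moves:
    - [[0, 0, -10], [0, 0, 0], 10]
    - [[0, 0, -20], [0, 0, 0], 10]
    - [[0, 0, -28], [0, 0, 0], 10]
    - [[0, 0, -31], [0, 0, 0], 10]
    - [[0, 0, -31], [0, 0, 0], 10]

```text
time_s: 29.33
ee_pos: [0.4777, 0.1127, 0.1277]
eef_rot: [-3.138, 0.007, 1.697]
force: [-0.5, 1.0, -0.8]
grip_width: 0.0177
```

Emit:
jog_arm:
  moves:
    - [[0, 0, -2], [0, 0, 0], 10]
    - [[0, 0, -4], [0, 0, 0], 10]
    - [[0, 0, -6], [0, 0, 0], 10]
    - [[0, 0, -8], [0, 0, 0], 10]
    - [[0, 0, -8], [0, 0, 0], 10]

```text
time_s: 29.75
ee_pos: [0.4784, 0.1128, 0.121]
eef_rot: [-3.14, 0.007, 1.697]
force: [-0.0, -0.2, 2.2]
grip_width: 0.0179
```

Emit:
jog_arm:
  moves:
    - [[0, 0, -1], [0, 0, 0], 10]
    - [[0, 0, -2], [0, 0, 0], 10]
    - [[0, 0, -3], [0, 0, 0], 10]
    - [[0, 0, -3], [0, 0, 0], 10]
    - [[0, 0, -3], [0, 0, 0], 10]

```text
time_s: 30.17
ee_pos: [0.4785, 0.1128, 0.1187]
eef_rot: [-3.141, 0.007, 1.697]
force: [-2.4, -1.0, 10.5]
grip_width: 0.0177
```

Emit:
jog_arm:
  moves:
    - [[0, 0, -1], [0, 0, 0], 10]
    - [[0, 0, -2], [0, 0, 0], 10]
    - [[0, 0, -2], [0, 0, 0], 10]
    - [[0, 0, -2], [0, 0, 0], 10]
    - [[0, 0, -2], [0, 0, 0], 10]

```text
time_s: 30.58
ee_pos: [0.4787, 0.1129, 0.1183]
eef_rot: [3.141, 0.007, 1.697]
force: [-8.6, -1.2, 30.0]
grip_width: 0.0178
```

Emit:
jog_arm:
  moves:
    - [[0, 0, 5], [0, 0, 0], 10]
    - [[0, 0, 20], [0, 0, 0], 10]
    - [[0, 0, 45], [0, 0, 0], 10]
    - [[0, 0, 70], [0, 0, 0], 10]
    - [[0, 0, 92], [0, 0, 0], 10]

```text
time_s: 31.0
ee_pos: [0.478, 0.1128, 0.2091]
eef_rot: [-3.14, 0.007, 1.697]
force: [-0.6, 0.2, 0.4]
grip_width: 0.0174
```

Emit:
jog_arm:
  moves:
    - [[12, 35, 0], [0, 0, 0], 10]
    - [[24, 70, 0], [0, 0, 0], 10]
    - [[36, 105, 0], [0, 0, 0], 10]
    - [[48, 140, 0], [0, 0, 0], 10]
    - [[60, 175, 0], [0, 0, 0], 10]

```text
time_s: 31.42
ee_pos: [0.5383, 0.2895, 0.2076]
eef_rot: [-3.139, 0.007, 1.697]
force: [0.2, -0.0, -0.4]
grip_width: 0.0177
```

Emit:
jog_arm:
  moves:
    - [[12, 33, 0], [0, 0, 0], 10]
    - [[24, 64, 0], [0, 0, 0], 10]
    - [[33, 83, 0], [0, 0, 0], 10]
    - [[33, 83, 0], [0, 0, 0], 10]
    - [[33, 83, 0], [0, 0, 0], 10]

```text
time_s: 31.83
ee_pos: [0.5709, 0.3712, 0.2066]
eef_rot: [-3.138, 0.008, 1.698]
force: [-0.6, 0.1, -0.9]
grip_width: 0.0182
```

Run:
```python
from h import *
S=snap('side','b1.png');Z=snap('scene','b2.png');c=snap('wrist','b3.png');print(c['obs']['ee_pos'],c['obs']['eef_rot'])
e=cv2.resize(S['frame'][230:360,230:370],None,fx=4.2,fy=4.2,interpolation=cv2.INTER_CUBIC)
f=cv2.resize(Z['frame'][110:240,380:500],None,fx=4.2,fy=4.2,interpolation=cv2.INTER_CUBIC);cv2.imwrite('pics/b1c.png',e[:,:,::-1]);cv2.imwrite('pics/b2c.png',f[:,:,::-1])
for p in ([.571,.371,.055],[.571,.371,.15]): print(proj(S,p),proj(Z,p))
```

```text
[0.57101943 0.37001161 0.20765002] [-3.13901511  0.00738274  1.6962052 ]
[271.37549659 320.64509586] [446.76620046 199.42108356]
[267.07857894 292.94970899] [454.77183113 171.8208536 ]
```

View pics/b1c.png

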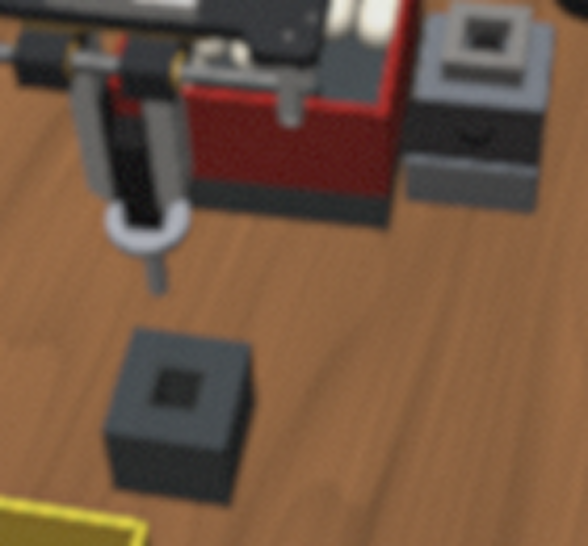

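View pics/b2c.png

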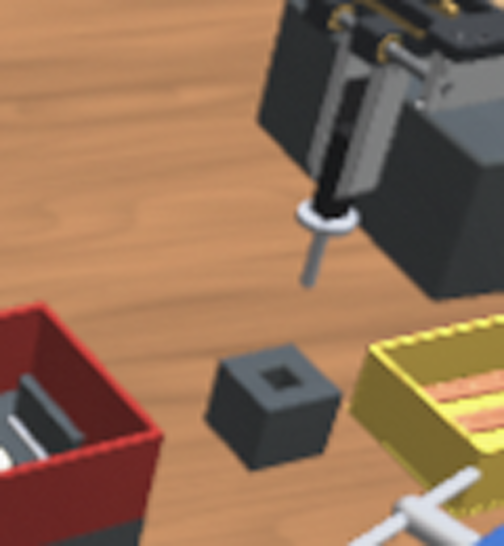

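View pics/b3.png

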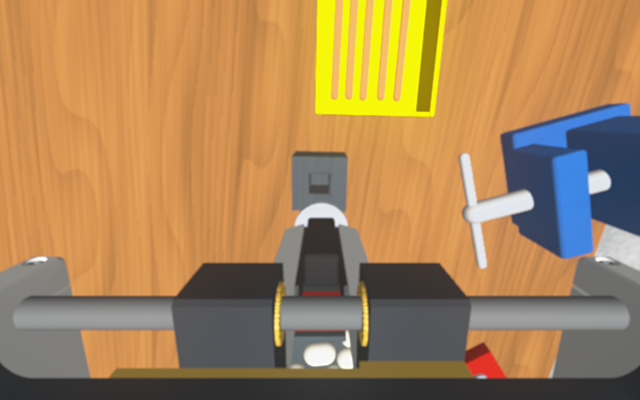

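Run:
```python
from h import *
S=snap('side','b4.png');Z=snap('scene','b5.png');c=snap('wrist','b6.png');o=c['obs'];print(o['ee_pos'])
def tri(a,b):
    (e1,d1),(e2,d2)=ray(S,*a),ray(Z,*b); M=np.stack([d1,-d2],1); t=np.linalg.lstsq(M,e2-e1,rcond=None)[0]; p,q=e1+t[0]*d1,e2+t[1]*d2; return (p+q)/2*1000,np.linalg.norm(p-q)*1000
print('tip',tri((267.4,299),(453.1,177.4)))
print('collar',tri((147/4.2+230,222/4.2+230),(328/4.2+380,215/4.2+110)))
print('well',onz(S,272.1,322.4,.055),onz(Z,446.9,200.2,.055),onz(c,319.5,181.5,.055),onz(c,319.5,181.5,.05))
Rm=R.from_euler('xyz',o['eef_rot']).as_matrix();print('exp tip',o['ee_pos']+Rm@[0,0,.074])
```

```text
[0.57123746 0.36989611 0.20841676]
tip (array([571.34346497, 371.43109067, 131.43370099]), np.float64(1.4147137642184031))
collar (array([571.01967007, 372.18907343, 183.43459266]), np.float64(0.7724336596457615))
well [0.56815441 0.3744759  0.055     ] [0.57440454 0.36959538 0.055     ] [0.56911736 0.37371498 0.055     ] [0.56921387 0.37270366 0.05      ]
exp tip [0.57118526 0.36937746 0.13441859]
```

Emit:
jog_arm:
  moves:
    - [[-0.5, 1.5, -30], [0, 0, 0], 10]
    - [[-0.5, 1.5, -60], [0, 0, 0], 10]
    - [[-0.5, 1.5, -80], [0, 0, 0], 10]
    - [[-0.5, 1.5, -95], [0, 0, 0], 10]
    - [[-0.5, 1.5, -108], [0, 0, 0], 10]

```text
time_s: 32.55
ee_pos: [0.5705, 0.3717, 0.0988]
eef_rot: [-3.139, 0.007, 1.696]
force: [0.1, 0.3, -0.4]
grip_width: 0.018
```

Emit:
jog_arm:
  moves:
    - [[0, 0, -6], [0, 0, 0], 10]
    - [[0, 0, -11], [0, 0, 0], 10]
    - [[0, 0, -15], [0, 0, 0], 10]
    - [[0, 0, -16], [0, 0, 0], 10]
    - [[0, 0, -16], [0, 0, 0], 10]

```text
time_s: 32.97
ee_pos: [0.5709, 0.3723, 0.0844]
eef_rot: [-3.14, 0.007, 1.697]
force: [0.1, 1.0, -0.8]
grip_width: 0.0179
```

Emit:
jog_arm:
  moves:
    - [[0, 0, -1], [0, 0, 0], 10]
    - [[0, 0, -2], [0, 0, 0], 10]
    - [[0, 0, -3], [0, 0, 0], 10]
    - [[0, 0, -3], [0, 0, 0], 10]
    - [[0, 0, -3], [0, 0, 0], 30]

```text
time_s: 33.38
ee_pos: [0.5708, 0.3723, 0.0811]
eef_rot: [-3.14, 0.007, 1.697]
force: [-0.0, 0.1, 0.9]
grip_width: 0.0216
```

Emit:
jog_arm:
  moves:
    - [[0, 0, 0], [0, 0, 0], 50]
    - [[0, 0, 0], [0, 0, 0], 50]
    - [[0, 0, 0], [0, 0, 0], 50]
    - [[0, 0, 0], [0, 0, 0], 50]
    - [[0, 0, 0], [0, 0, 0], 50]

```text
time_s: 33.8
ee_pos: [0.5707, 0.3723, 0.081]
eef_rot: [-3.14, 0.007, 1.697]
force: [0.1, -0.0, -0.0]
grip_width: 0.0496
```

Emit:
jog_arm:
  moves:
    - [[0, 0, 30], [0, 0, 0], 50]
    - [[0, 0, 65], [0, 0, 0], 50]
    - [[0, 0, 100], [0, 0, 0], 50]
    - [[0, 0, 140], [0, 0, 0], 50]
    - [[-20, -40, 150], [0, 0, 0], 50]

```text
time_s: 34.22
ee_pos: [0.5563, 0.3406, 0.2382]
eef_rot: [3.13, 0.001, 1.699]
force: [2.5, -0.0, 2.2]
grip_width: 0.0499
```

Run:
```python
from h import *
S=snap('side','c1.png');Z=snap('scene','c2.png');c=snap('wrist','c3.png');print(c['obs']['ee_pos'],c['obs']['eef_rot'])
e=cv2.resize(S['frame'][190:360,230:370],None,fx=4,fy=4,interpolation=cv2.INTER_CUBIC)
f=cv2.resize(Z['frame'][130:260,310:480],None,fx=4.2,fy=4.2,interpolation=cv2.INTER_CUBIC);cv2.imwrite('pics/c1c.png',e[:,:,::-1]);cv2.imwrite('pics/c2c.png',f[:,:,::-1])
```

```text
[0.55186508 0.33351551 0.2330334 ] [3.14047957 0.00629868 1.69537341]
```

View pics/c1c.png

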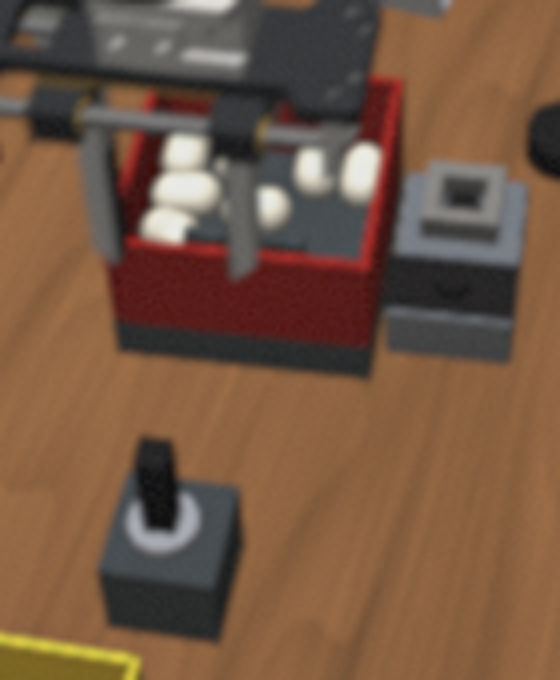

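View pics/c2c.png

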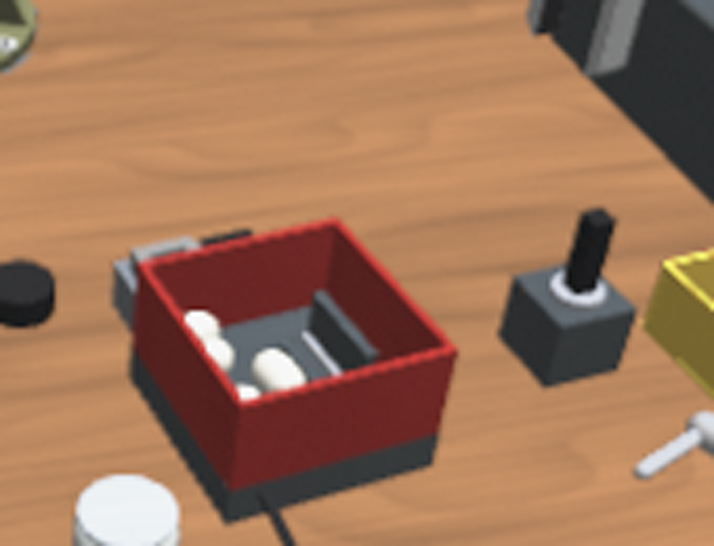

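View pics/c2.png

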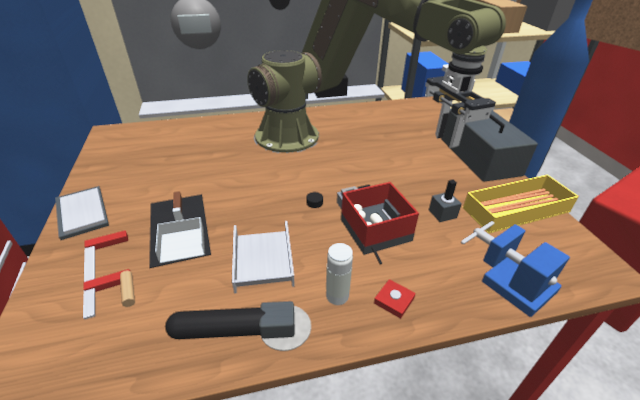

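View pics/c1.png

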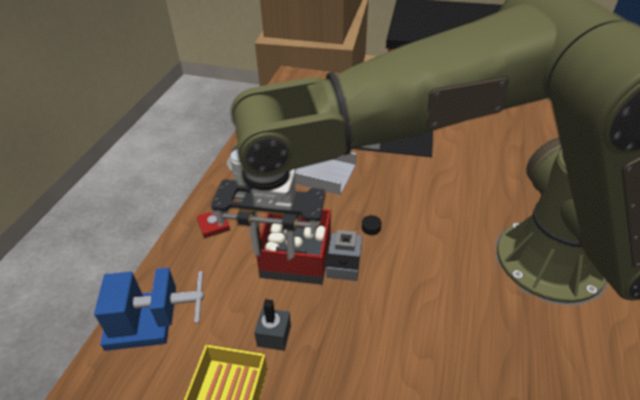

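Emit:
jog_arm:
  moves:
    - [[0, 0, 20], [0, 0, 0], 50]
    - [[0, 0, 30], [0, 0, 0], 50]
    - [[0, 0, 30], [0, 0, 0], 50]
    - [[0, 0, 30], [0, 0, 0], 50]
    - [[0, 0, 30], [0, 0, 0], 50]

```text
time_s: 34.78
ee_pos: [0.5524, 0.3361, 0.2588]
eef_rot: [-3.138, 0.007, 1.697]
force: [0.7, -0.5, -0.8]
grip_width: 0.0501
```

Run:
```python
from h import *
c=snap('wrist','f1.png');S=snap('side','f2.png');print(c['obs']['time_s'],c['obs']['force'],np.abs(c['obs']['joint_vel']).max())
print(ctrl.hand_in())
```

```text
34.7833 [ 0.74389576 -0.51642737 -0.76768562] 0.0063787950585151324
the job is handed in; nothing more can be done
None
```

View pics/f1.png

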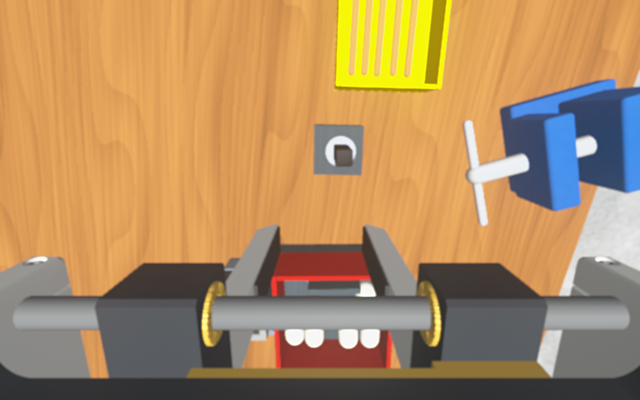

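I loaded the tub, pressed the start button with the stylus, put both tools back and handed the job in at about 35 s. The hand-in gives no verdict.

- **Coupon:** only one coupon was in the scene. My first grasp missed because I lifted before the fingers had closed, and the retry held. It stands in the tub.
- **Slugs:** I brought all seven over in one scoop load. A picture before the press showed all seven in the tub and an empty tray. In the last pictures the gripper hid part of the tub, but nothing lay outside it.
- **Scoop:** it is flat on its mat, within about 1 cm of the mat's origin.
- **Button:** I pressed it until it bottomed, at up to 30 N and for about 0.5 s. I judged "fully down" from the force and the tip's height, and "released" from lifting the stylus clear, as I never read the button's position.
- **Stylus:** it stands upright in its holder.
- **Bystanders:** the roll and the spray can look where they were. The arm was clear of everything and still at hand-in.

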